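# Lock out the cheese portioner, clear it and scrape its seam

## Task

Lock out the cheese portioner for its evening clean: first turn the red isolator handle fully clockwise to off, then swing the orange lockout hasp right out, and only then touch the cheeses: lay every cheese bar from the bed lengthways along the middle of the narrow steel ledge behind it, flat, end to end in one row. With the bed clear, take the blue scraper, put its tip down into the dark seam at the blue-dot end and draw it slowly (a few centimetres a second) along to the other end, keeping it down in the seam, then lay the scraper back on its cradle as it was. Leave the isolator off, the hasp out, and the jars and tins where they are.

Things in the scene. Friction and masses are not known exactly. Their poses are not given: they have to be found in the camera images.
- portioner: cheese portioning machine, fixed. Origin: underside, below the centre of its bed; own x points away from the robot, own y along its width (300 mm). White bed 160 (x) x 300 (y) mm, top 40 mm above the table, with the seam in it. Behind the bed (own x 85 to 145 mm) runs the steel ledge, 60 mm wide, 300 mm long, top 70 mm above the table; behind that a white motor cover (own x 145 to 245 mm), top 60 mm, with a parked cutting bow on it (own x 215 to 240 mm, up to 95 mm high).
- ledge (a point): centre of the top face of the narrow raised steel ledge (60 x 300 mm); own y runs along its length, z up.
- seam_1 (a point): a point of the seam, at the level of the bed's surface, in the middle of the seam. The seam is a straight dark groove between the two white bed plates, 14 mm wide, 8 mm deep, 160 mm long, along the machine's own y. Own axes as the machine's. This point is 15 mm from the end that has the blue dot (the robot's left, +y).
- seam_3 (a point): a point of the seam, at the level of the bed's surface, in the middle of the seam. The seam is a straight dark groove between the two white bed plates, 14 mm wide, 8 mm deep, 160 mm long, along the machine's own y. Own axes as the machine's. This point is half-way along the seam.
- seam_5 (a point): a point of the seam, at the level of the bed's surface, in the middle of the seam. The seam is a straight dark groove between the two white bed plates, 14 mm wide, 8 mm deep, 160 mm long, along the machine's own y. Own axes as the machine's. This point is 15 mm from the far end (the robot's right).
- isolator (a joint): angle of the red rotary isolator handle: 0 = on, 1.57 = off (at its stop), growing clockwise seen from above; stiff (0.12 N m), stays where it is left.
- isolator_grip (a point): on the handle's vertical turning axis, at the height to grip. The handle is a red bar 62 mm long (own x, turns with it), 14 mm thick (own y), its top 12 mm above this point and its foot 22 mm below; under it a 27 mm radius hub, 12 mm high, on the box's yellow plate.
- isolator_box: grey isolator box, fixed, 150 (own x) x 130 (own y) x 88 mm; origin at the centre of its underside; own x roughly away from the robot. On some starts it stands on the left of the machine, on others on the right, changing places with the cradle. When off, the handle bar lies along the box's own y.
- hasp (a joint): angle of the orange lockout hasp, an arm turning flat about a vertical hinge on the box top: 0 = folded in (arm along the box's own +y), 1.57 = swung right out (arm along the box's own +x, sticking out past the box's far edge), clockwise seen from above. Light friction (0.06 N m), stays where it is left.
- hasp_hinge (a point): on the hasp's vertical hinge axis, at the height of the tab's centre; box axes.
- hasp_tab (a point): centre of the hasp's upright orange tab, 85 mm from the hinge: 24 mm along the arm (own y), 8 mm thick across it (own x, the way it swings), 36 mm tall, standing on the arm, which is 18 mm wide and 6 mm thick. When folded in, it stands 82 mm from the isolator handle's axis in the box's own x.
- cradle: scraper cradle, fixed: base plate 130 (own x) x 60 x 8 mm, origin under its centre, and two posts 90 mm apart along own x (each 12 mm thick, clear gap between them 78 mm), each with a saddle 70 mm above the table, 30 mm wide between cheeks that rise 12 mm.
- cradle_rest (a point): where the middle of the scraper's handle belongs when it lies on both saddles: 78 mm above the table; own x along the handle, the tip end towards +x.
- scraper_mid (a point): middle of the scraper's blue handle, a bar 130 (own x) x 18 (own y) x 16 mm high, lying level on the cradle; 60 g in all. At the +x end a steel neck goes straight down to the tip.
- scraper_tip (a point): lowest point of the scraper's 6 mm round tip: 70 mm along own +x and 50 mm below the handle's middle.
- cheese_red_mid (a point): centre of the red wax-coated cheese bar, a block 70 (own x) x 44 (own y) x 40 (own z) mm, about 0.1-0.2 kg. It may be absent.
- cheese_cream_mid (a point): centre of the pale cream wax-coated cheese bar, a block 70 (own x) x 44 (own y) x 40 (own z) mm, about 0.1-0.2 kg. It may be absent.
- cheese_amber_mid (a point): centre of the amber wax-coated cheese bar, a block 70 (own x) x 44 (own y) x 40 (own z) mm, about 0.1-0.2 kg. It may be absent.
- honey_jar: amber jar with brass lid, radius 27, 70 mm high, origin under it: leave alone.
- jam_jar: clear jar with red lid, radius 27, 70 mm high, origin under it: leave alone.
- paprika_tin: red tin, radius 20, 45 mm high, origin under it: leave alone.
- salt_tin: blue tin, radius 20, 45 mm high, origin under it: leave alone.
Things that resemble listed ones, but are neither listed nor needed, are in the scene too. Of the things that look like the part that bears scraper_mid, the smaller one is meant.

How it is judged:
By the outcome, as a careful person would: the job done as asked, in the order asked, and still so for the second after the job is handed in, with the robot touching nothing.
Of cheese_red, cheese_cream, cheese_amber only 2 to 3 are there at a start; the rules pass over those that are not, and their reading is None.
At some moment in a run one of cheese_red, cheese_cream, cheese_amber may be knocked a few centimetres aside while the robot is not near it.
It also fails if it takes over 208 s, if anything falls off the work surface, if the arm or the gripper's body presses on something with over 40 N, if the wrist force passes 120 N, or if a joint passes its speed limit or range.

## Robot

A 7-joint arm with a two-finger parallel gripper is mounted at the origin on the work surface. World frame = base frame: x ahead of the robot, y to its left, z up, the work surface at z = 0. Lengths are in m, angles in degrees, forces in N, time in s.
With the tool pointing down it reaches from about 0.4 to 0.85 m from the base axis. Payload 6.9 kg.
Tool frame: the origin (TCP) lies midway between the tips of the shut fingers; the grasp point (between the pads) lies 19 mm behind it; z points along the fingers, y is the line along which they close (so a half turn about z gives the same grasp; the last joint's range is limited). The gripper opens to 85 mm and grips with 20 to 120 N. Pads are 22 mm wide; open, the fingers measure 114 mm over their backs; the gripper's body (76 mm by 85 mm) begins 54 mm behind the grasp point. The pads swing forward as they close: fully open they stand 13 mm farther back than shut.
Start: joints at [-62.252, 29.078, -13.613, 85.955, 7.202, 65.827, -8.869], TCP at [0.231, 0.581, 0.231] pointing down, gripper open.
Joint ranges: [-176.47, 176.47], [-13.61, 117.27], [-81.72, 77.17], [0.22, 143.17], [-87.28, 267.28], [10, 112.55], [-165.47, 165.47]. Speed limits (degrees/s): [136.94, 136.94, 180, 180, 180, 180, 180].

## Interface

Orientations are given as a 3x3 rotation matrix whose columns are the frame's x, y, z axes.
In Python, from workcell import manip gives the robot as it stands. The module is installed in compiled form; this text tells all that it offers.
- The arm moves only by the shell command python3 -m handwheel 'ROWS' [FORCE]. ROWS is JSON, a list of rows, each a list of 7 numbers: the opening, from 0 (shut) to 1 (fully open), then the shift along the tool's x, y, z in m, then the turn, a rotation vector about the tool's x, y, z in units of 6 degrees (1.0 is 6 degrees). A call has exactly 8 rows; each row shifts and turns the commanded pose from where the row before left it, along the tool's axes as they then stand; what a row does not reach is not made up. A row lasts 1/12 s, in which the tool goes at most 41.7 mm and 7.16 degrees, less where a joint would pass 70% of its speed; a pose out of reach is approached as far as the arm can. A call is refused whole if a number of a shift passes 0.0417 or a number of a turn 1, either way. A call with a gripper value outside its range is refused whole. The fingers move at their own pace and stop on an object; FORCE is the grip in N (left out, the last holds). Time passes only in rows, so rows that do not move let the fingers close, or fill a call up. It gives the time, the measured TCP pose, the force, the opening and the grip force at its end, in the units of the state.
- manip.observe(): the state, without advancing time (a new reading comes with each control period).
- manip.get_image(name): name is "scene" or "top" or "wrist"; returns a dict with "img" (384x512x3 uint8, blue, green, red), "fx", "fy", "cx", "cy" (pixels), "R" (3x3) and "t" (3): a world point X has camera coordinates R X + t. Camera axes: x right, y down, z forward; pixel columns grow to the right and rows downward; lengths in m; the calibration is good to about 2 mm. A picture is of the moment at which its call begins. There is no depth.
- manip.job_done(): hands the job in; it is judged then, once.
The state is a dict: "clock": time; "joints": joint angles; "qd": joint speeds; "effort": joint torques, N m; "tcp_pos": TCP position; "tcp_rot": TCP orientation; "ft_force": force on the tool from outside, world axes, zero at the start; "ft_torque": the same for the moment, N m; "grip_width": finger opening in m; "grip_force": force on a finger pad.
Only numpy, scipy, OpenCV 4.12 (cv2) and the standard library are available. Lean on these libraries where they do the work, as an engineer would, in place of code of your own. Each camera call takes 0.05 s, during which the arm holds its last target. There are 200 camera calls.

## Working session

There is one attempt and no reset: what is moved stays moved. The work goes in short steps, Python scripts to look and compute and a shell command to move; the robot and the scene stay as the last step left them, time stands still between calls to the robot, and variables do not carry over. Pictures are saved under pics/ and viewed, at most 14 in all, crops included, and the job is handed in when it is done.

```bash
mkdir -p pics; ls; cat > h.py <<'E'
import numpy as np, cv2
from workcell import manip
def grab(n,f):
    d=manip.get_image(n); cv2.imwrite(f'pics/{f}.png',d['img']); np.savez(f'pics/{f}.npz',**d); return d
def load(f): return dict(np.load(f'pics/{f}.npz'))
def ray(d,u,v,z):
    R=np.array(d['R']);t=np.array(d['t']);c=-R.T@t
    w=R.T@np.array([(u-d['cx'])/d['fx'],(v-d['cy'])/d['fy'],1.]); return c+w*(z-c[2])/w[2]
def proj(d,X):
    p=np.array(d['R'])@np.array(X)+np.array(d['t']); return np.array([d['fx']*p[0]/p[2]+d['cx'],d['fy']*p[1]/p[2]+d['cy']])
def st():
    o=manip.observe(); print(round(float(o['clock']),2),np.round(o['tcp_pos'],4),np.round(o['tcp_rot'],3).tolist(),'J',np.round(o['joints'],0),'F',np.round(o['ft_force'],1),'w',round(float(o['grip_width']),4),o['grip_force']); return o
E
python3 - <<'E'
from h import *
st()
for n in('top','scene'):
    d=grab(n,n+'0'); print(n,d['fx'],d['cx'],d['cy'],np.round(d['R'],3).tolist(),np.round(d['t'],3))
a=cv2.imread('pics/top0.png');cv2.imwrite('pics/top0b.png',cv2.resize(a,(800,600),interpolation=cv2.INTER_CUBIC))
a=cv2.imread('pics/scene0.png');cv2.imwrite('pics/scene0b.png',cv2.resize(a,(800,600),interpolation=cv2.INTER_CUBIC))
E
```

```text
pics
0.0 [0.231  0.5802 0.2304] [[-0.929, 0.37, -0.001], [0.37, 0.929, -0.002], [-0.0, -0.002, -1.0]] J [-62.  29. -14.  86.   7.  66.  -9.] F [0.2 0.8 0.2] w 0.0852 0.0
top 361.82702469355206 261.8436900776122 187.51735155348265 [[-0.027, -0.999, -0.022], [-0.991, 0.03, -0.13], [0.13, 0.018, -0.991]] [0.091 0.557 1.047]
scene 377.2556330424108 258.2301768799907 186.43785174532775 [[-0.436, 0.9, 0.011], [0.69, 0.342, -0.638], [-0.577, -0.271, -0.77]] [ 0.211 -0.33   1.47 ]
```

View pics/top0b.png

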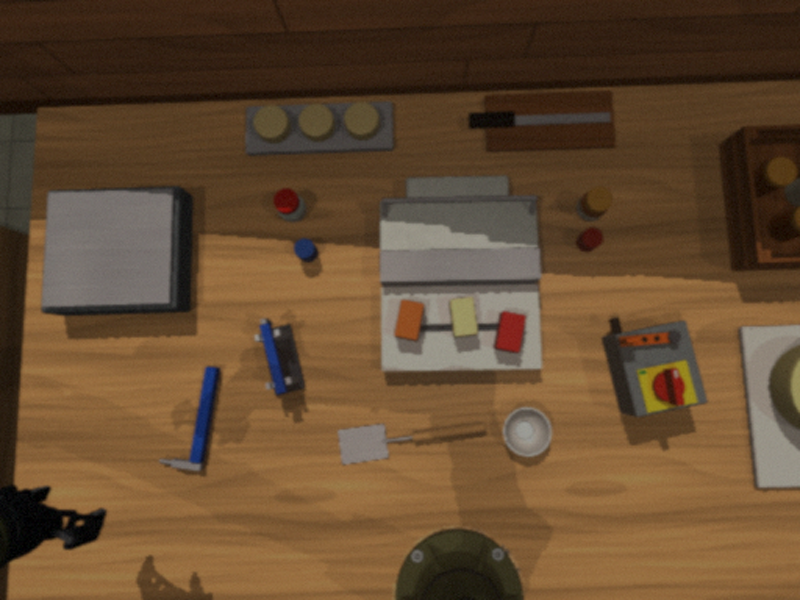

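View pics/scene0b.png

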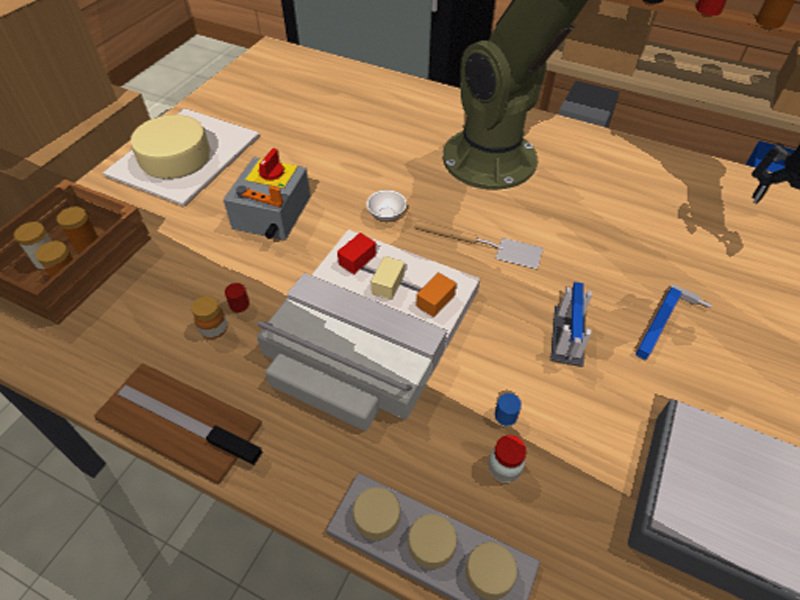

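Possible scrapers (top, 800-px view) are the blue bar on the cradle at (275,355), the larger blue bar on the table at (205,415) and the steel spatula at (410,440). I choose the one on the cradle because it is smaller and lies level there. The only red handle is at (670,385), on the yellow plate, with the orange hasp at (645,340). The red tin and the red jar lid are not it. Three cheeses sit at (410,320), (463,316) and (510,332).

```bash
python3 - <<'E'
from h import *
d=load('top0');a=d['img']
A=cv2.resize(a[190:280,380:460],(480,540),interpolation=cv2.INTER_CUBIC)
B=cv2.resize(a[195:260,155:205],(320,416),interpolation=cv2.INTER_CUBIC)
C=np.zeros((540,800,3),np.uint8);C[:,:480]=A;C[:416,480:]=B
cv2.imwrite('pics/c1.png',C)
s=load('scene0')['img']
A=cv2.resize(s[90:155,140:205],(400,400),interpolation=cv2.INTER_CUBIC)
B=cv2.resize(s[175:240,345:410],(400,400),interpolation=cv2.INTER_CUBIC)
cv2.imwrite('pics/c2.png',np.hstack([A,B]))
E
```

```text
(no output)
```

View pics/c1.png

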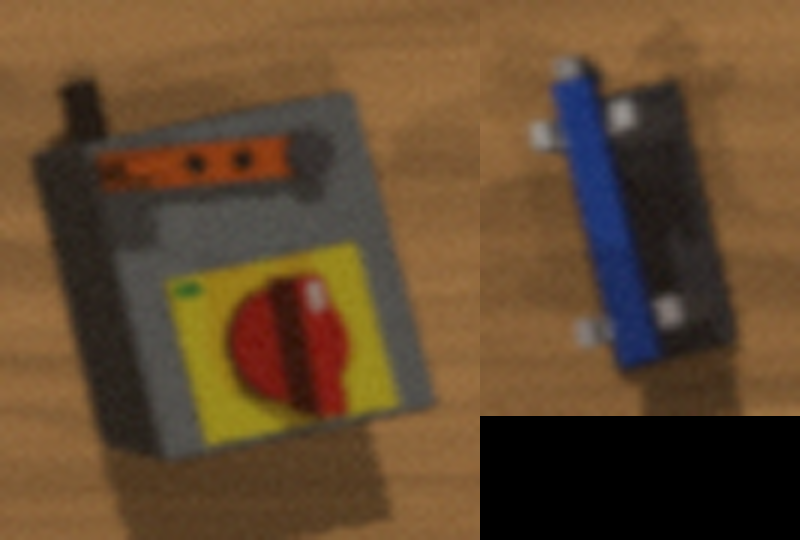

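View pics/c2.png

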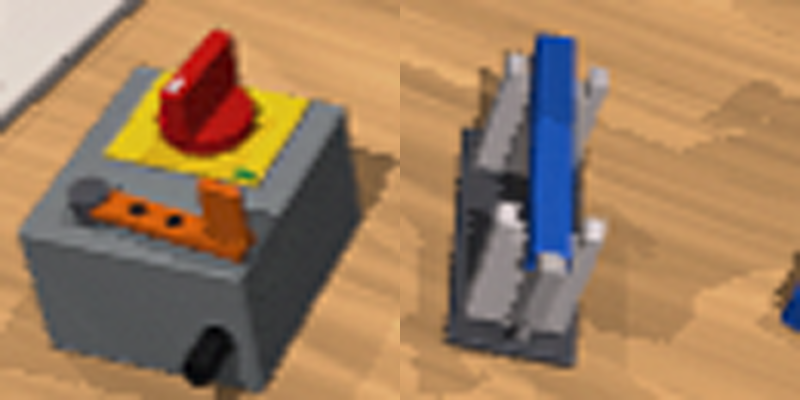

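```bash
python3 - <<'E'
from h import *
d=load('top0');s=load('scene0')
T=lambda x,y,z:ray(d,380+x/6-.4,190+y/6-.4,z)
cs=[T(105,140,.088),T(350,92,.088),T(432,405,.088),T(165,460,.088)]
print('box top',np.round(cs,4).tolist())
c=np.mean(cs,0);print('c',c[:2],[np.linalg.norm(cs[i]-cs[i-1]) for i in range(4)])
ex=(cs[0]+cs[1]-cs[2]-cs[3])[:2];print('yaw x',np.degrees(np.arctan2(ex[1],ex[0])))
ey=(cs[0]+cs[3]-cs[1]-cs[2])[:2];print('yaw y',np.degrees(np.arctan2(ey[1],ey[0]))-90)
print('handle top ends',T(318,285,.135),T(330,415,.135), 'hub',T(290,345,.1))
print('hasp hinge',T(310,160,.095),'tab-left',T(115,165,.13))
def tri(p,q):
    A=[];b=[]
    for D,(u,v) in((d,p),(s,q)):
        R=np.array(D['R']);t=np.array(D['t']);x=(u-D['cx'])/D['fx'];y=(v-D['cy'])/D['fy']
        A+=[R[0]-x*R[2],R[1]-y*R[2]];b+=[x*t[2]-t[0],y*t[2]-t[1]]
    return np.linalg.lstsq(np.array(A),np.array(b),rcond=None)[:2]
S=lambda x,y:(140+x*65/400-.4,90+y*65/400-.4)
t=lambda x,y:(380+x/6-.4,190+y/6-.4)
print('handle far top',tri(t(315,280),S(170,85)),'near',tri(t(330,412),S(220,37)))
# colour masks
for nm,D in(('top',d),('scene',s)):
    a=cv2.cvtColor(D['img'],cv2.COLOR_BGR2HSV)
    for k,lo,hi in(('blue',(105,120,50),(130,255,255)),('red',(0,190,90),(5,255,255)),('orange',(6,190,110),(14,255,255)),('cream',(22,60,150),(32,150,255))):
        m=cv2.inRange(a,lo,hi)
        for c in cv2.findContours(m,cv2.RETR_EXTERNAL,cv2.CHAIN_APPROX_NONE)[0]:
            if cv2.contourArea(c)>60:
                print(nm,k,cv2.contourArea(c),np.round(cv2.minAreaRect(c)[0],1),np.round(cv2.minAreaRect(c)[1],1),round(cv2.minAreaRect(c)[2]))
E
```

```text
box top [[0.4694, -0.3037, 0.088], [0.4885, -0.4191, 0.088], [0.3438, -0.4434, 0.088], [0.3221, -0.32, 0.088]]
c [ 0.40594354 -0.37154389] [np.float64(0.14811903245616023), np.float64(0.11696597919503587), np.float64(0.14678767439352733), np.float64(0.12534305486258748)]
yaw x 7.908818659671633
yaw y 9.68660446349817
handle top ends [ 0.40048207 -0.37568436  0.135     ] [ 0.3440233  -0.37593031  0.135     ] hub [ 0.37314524 -0.37610688  0.1       ]
hasp hinge [ 0.45708238 -0.39469944  0.095     ] tab-left [ 0.45597135 -0.29258468  0.13      ]
handle far top (array([ 0.40272851, -0.37064731,  0.14342634]), array([1.09795056e-07])) near (array([ 0.34567656, -0.37781361,  0.13324329]), array([2.42432114e-06]))
top blue 365.5 [130.  265.1] [ 7.2 61.3] 9
top blue 230.5 [174.5 229.1] [45.1  6.3] 76
top blue 89.0 [194.6 158.7] [11.6 10.3] 63
top red 80.0 [422.4 247.5] [16.5  7. ] 80
top red 269.0 [326.2 212.2] [14.1 22.4] 11
top orange 232.5 [261.7 204.5] [12.6 22. ] 11
top cream 231.0 [296.4 201.6] [22.5 12.5] 86
scene blue 227.0 [324.5 261.5] [19. 15.] 90
scene blue 324.0 [421.2 206.6] [ 7.7 49.2] 27
scene blue 203.0 [369.4 199.5] [ 7.5 37.2] 2
scene blue 123.0 [485.4  97.6] [ 9.  19.6] 40
scene red 257.5 [326.5 287. ] [18. 19.] 90
scene red 80.5 [149.8 185.8] [ 9.2 11.3] 45
scene red 353.5 [227.9 161.4] [17.1 25.1] 48
scene red 115.5 [173.5 104.5] [19. 13.] 90
scene red 103.5 [456.    4.5] [ 9. 14.] 90
scene orange 334.5 [277.5 187.3] [16.  25.8] 37
scene orange 131.5 [168.2 123.1] [24.7 11.2] 17
scene cream 199.0 [247.3 174.4] [13.1 21.7] 29
scene cream 878.0 [106.1  87.1] [29.7 43.8] 56
```

```bash
R='x'; for i in 1; do
python3 -m handwheel '[[1,-0.038,-0.004,0,0,0,0.59],[1,-0.038,-0.004,0,0,0,0.59],[1,-0.038,-0.004,0,0,0,0.59],[1,-0.038,-0.004,0,0,0,0.59],[1,-0.038,-0.004,0,0,0,0.59],[1,-0.038,-0.004,0,0,0,0.59],[1,-0.038,-0.004,0,0,0,0.59],[1,-0.038,-0.004,0,0,0,0.59]]'
python3 -m handwheel '[[1,-0.037,-0.004,0,0,0,0.59],[1,-0.037,-0.004,0,0,0,0.59],[1,-0.037,-0.004,0,0,0,0.59],[1,-0.037,-0.004,0,0,0,0.59],[1,-0.036,-0.004,0,0,0,0.59],[1,-0.036,-0.004,0,0,0,0.59],[1,-0.036,-0.004,0,0,0,0.59],[1,-0.036,-0.004,0,0,0,0.59]]'
python3 -m handwheel '[[1,-0.035,-0.004,0,0,0,0.59],[1,-0.035,-0.004,0,0,0,0.59],[1,-0.035,-0.004,0,0,0,0.59],[1,-0.035,-0.004,0,0,0,0.59],[1,-0.034,-0.004,0,0,0,0.59],[1,-0.034,-0.004,0,0,0,0.59],[1,-0.034,-0.004,0,0,0,0.59],[1,-0.034,-0.004,0,0,0,0.59]]'
done; python3 -c "
from h import *
st()"
```

```text
clock: 0.77
tcp_pos: [0.4638, 0.3842, 0.2308]
tcp_rot: [[-0.64, 0.768, -0.0], [0.768, 0.64, -0.0], [-0.0, -0.001, -1.0]]
ft_force: [0.5, 0.6, -0.7]
grip_width: 0.0853
grip_force: 0.0
clock: 1.43
tcp_pos: [0.5691, 0.1133, 0.2308]
tcp_rot: [[-0.199, 0.98, -0.001], [0.98, 0.199, -0.0], [-0.0, -0.001, -1.0]]
ft_force: [0.3, -0.1, 0.3]
grip_width: 0.0854
grip_force: 0.0
clock: 2.1
tcp_pos: [0.5336, -0.1593, 0.2309]
tcp_rot: [[0.29, 0.957, -0.0], [0.957, -0.29, 0.0], [-0.0, -0.0, -1.0]]
ft_force: [0.5, 0.2, -0.4]
grip_width: 0.0853
grip_force: 0.0
2.1 [ 0.5336 -0.1593  0.2309] [[0.29, 0.957, -0.0], [0.957, -0.29, 0.0], [-0.0, -0.0, -1.0]] J [ 4. 23. 15. 97. -7. 61.  4.] F [ 0.5  0.2 -0.4] w 0.0853 0.0
```

```bash

python3 -m handwheel '[[1,0,0,0,0,0,1],[1,0,0,0,0,0,1],[1,0,0,0,0,0,1],[1,0,0,0,0,0,1],[1,0,0,0,0,0,1],[1,0,0,0,0,0,1],[1,0,0,0,0,0,1],[1,0,0,0,0,0,1]]' >/dev/null
python3 -m handwheel '[[1,0,0,0,0,0,0.95],[1,0,0,0,0,0,0.95],[1,0,0,0,0,0,0.95],[1,-0.0235,0.0239,0,0,0,0],[1,-0.0235,0.0239,0,0,0,0],[1,-0.0235,0.0239,0,0,0,0],[1,-0.0235,0.0239,0,0,0,0],[1,-0.0235,0.0239,0,0,0,0]]' >/dev/null
python3 -m handwheel '[[1,-0.0235,0.0239,0,0,0,0],[1,-0.0235,0.0239,0,0,0,0],[1,-0.0235,0.0239,0,0,0,0],[1,0,0,0,0,0,0],[1,0,0,0,0,0,0],[1,0,0,0,0,0,0],[1,0,0,0,0,0,0],[1,0,0,0,0,0,0]]' >/dev/null
python3 - <<'E'
from h import *
st();d=grab('wrist','w1');R=np.array(d['R']);print(d['fx'],'cam',-R.T@d['t'],np.round(R,2).tolist(),proj(d,[.3735,-.3745,.136]))
E
```

```text
4.1 [ 0.3765 -0.3727  0.2311] [[0.989, 0.146, -0.0], [0.146, -0.989, 0.001], [0.0, -0.001, -1.0]] J [ 19.  23.  34. 101. -15.  60. -24.] F [-0.  -0.5  0.6] w 0.0852 0.0
279.0620768377844 cam [ 0.44064764 -0.36308901  0.37269059] [[0.15, -0.99, -0.0], [-0.96, -0.14, 0.26], [-0.26, -0.04, -0.97]] [253.93681124 202.14559208]
```

View pics/w1.png

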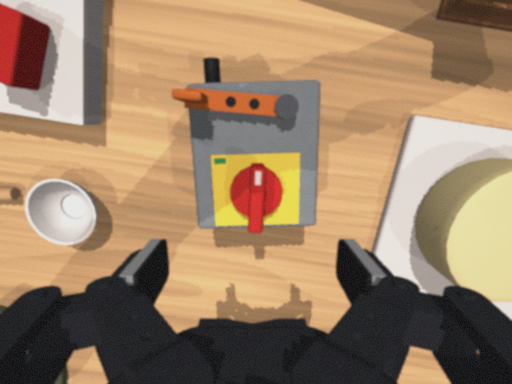

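```bash
python3 - <<'E'
from h import *
d=load('w1')
print('hub',ray(d,256.5,192.5,.098),'htop',ray(d,258,168,.136),ray(d,255.5,231,.136))
a=cv2.cvtColor(d['img'],cv2.COLOR_BGR2HSV);m=cv2.inRange(a,(8,150,100),(18,255,255));m[:,:165]=0;m[:,310:]=0;m[130:]=0
print('hinge',ray(d,286.5,106,.094),'tab top ends',ray(d,173,95,.13),ray(d,200,97,.13))
print('box corners',[np.round(ray(d,u,v,.088)[:2],4) for u,v in((190,84),(320,80),(316,223),(199,227))])
E
```

```text
hub [ 0.37316961 -0.37740507  0.098     ] htop [ 0.40402015 -0.3734638   0.136     ] [ 0.34675276 -0.37991798  0.136     ]
hinge [ 0.46013691 -0.39314035  0.094     ] tab top ends [ 0.45253339 -0.29566889  0.13      ] [ 0.45421151 -0.3177265   0.13      ]
box corners [array([ 0.4668, -0.2993]), array([ 0.4883, -0.4211]), array([ 0.3464, -0.4468]), array([ 0.3234, -0.3218])]
```

```bash

python3 -m handwheel '[[1,-0.0026,0.004,0.02,0,0,0],[1,0,0,0.03,0,0,0],[1,0,0,0.03,0,0,0],[1,0,0,0.03,0,0,0],[1,0,0,0.011,0,0,0],[0.0,0,0,0,0,0,0],[0.0,0,0,0,0,0,0],[0.0,0,0,0,0,0,0]]' 50
python3 -m handwheel '[[0,0,0,0,0,0,0],[0,0,0,0,0,0,0],[0,0,0,0,0,0,0],[0,0,0,0,0,0,0],[0,0,0,0,0,0,0],[0,0,0,0,0,0,0],[0,0,0,0,0,0,0],[0,0,0,0,0,0,0]]' 50
python3 -c "
from h import *
o=st();print(o['ft_torque'])"
```

```text
clock: 4.82
tcp_pos: [0.3742, -0.3786, 0.1113]
tcp_rot: [[0.99, 0.144, 0.001], [0.144, -0.99, -0.001], [0.001, 0.001, -1.0]]
ft_force: [0.0, 0.0, 0.2]
grip_width: 0.0513
grip_force: 0.0
clock: 5.48
tcp_pos: [0.3736, -0.3771, 0.1113]
tcp_rot: [[0.99, 0.144, 0.001], [0.144, -0.99, 0.002], [0.001, -0.002, -1.0]]
ft_force: [-1.3, 4.8, 8.5]
grip_width: 0.0128
grip_force: 49.1
5.48 [ 0.3736 -0.3771  0.1113] [[0.99, 0.144, 0.001], [0.144, -0.99, 0.002], [0.001, -0.002, -1.0]] J [ 23.  31.  29. 110. -21.  45. -17.] F [-1.3  4.8  8.5] w 0.0128 49.138426780700684
[ 1.01142855  0.29785576 -0.08102154]
```

```bash

python3 -m handwheel '[[0,0,0,-0.001,0,0,0.5],[0,0,0,0,0,0,0.9],[0,0,0,0,0,0,0.9],[0,0,0,0,0,0,0.9],[0,0,0,0,0,0,0.9],[0,0,0,0,0,0,0.9],[0,0,0,0,0,0,0.9],[0,0,0,0,0,0,0.9]]' 
python3 -m handwheel '[[0,0,0,0,0,0,0.9],[0,0,0,0,0,0,0.9],[0,0,0,0,0,0,0.9],[0,0,0,0,0,0,0.9],[0,0,0,0,0,0,0.9],[0,0,0,0,0,0,0.9],[0,0,0,0,0,0,0.9],[0,0,0,0,0,0,0.7]]' 
python3 -m handwheel '[[0,0,0,0,0,0,0.5],[0,0,0,0,0,0,0],[0,0,0,0,0,0,0],[0,0,0,0,0,0,0],[0,0,0,0,0,0,0],[0,0,0,0,0,0,0],[0,0,0,0,0,0,0],[0,0,0,0,0,0,0]]' 
python3 -c "
from h import *
o=st();print(o['ft_torque'])"
```

```text
clock: 6.15
tcp_pos: [0.3737, -0.3768, 0.1114]
tcp_rot: [[0.841, -0.541, 0.0], [-0.541, -0.841, 0.002], [-0.001, -0.002, -1.0]]
ft_force: [0.2, 3.9, -0.5]
grip_width: 0.0131
grip_force: 50.5
clock: 6.82
tcp_pos: [0.3739, -0.3766, 0.1114]
tcp_rot: [[0.263, -0.965, 0.001], [-0.965, -0.263, 0.003], [-0.003, -0.001, -1.0]]
ft_force: [-0.1, 4.1, 1.2]
grip_width: 0.0128
grip_force: 50.8
clock: 7.48
tcp_pos: [0.3739, -0.3766, 0.1114]
tcp_rot: [[0.218, -0.976, 0.001], [-0.976, -0.218, 0.003], [-0.003, -0.001, -1.0]]
ft_force: [0.4, 4.8, 3.0]
grip_width: 0.0132
grip_force: 51.1
7.48 [ 0.3739 -0.3766  0.1114] [[0.218, -0.976, 0.001], [-0.976, -0.218, 0.003], [-0.003, -0.001, -1.0]] J [ 10.  39.  54. 110. -40.  53. -83.] F [0.4 4.8 3. ] w 0.0132 51.08919024467468
[ 0.9822716  -0.03758961 -0.1072019 ]
```

```bash

for k in 1 2; do python3 -m handwheel '[[0,0,0,0,0,0,0.3],[0,0,0,0,0,0,0.3],[0,0,0,0,0,0,0],[0,0,0,0,0,0,0],[0,0,0,0,0,0,0],[0,0,0,0,0,0,0],[0,0,0,0,0,0,0],[0,0,0,0,0,0,0]]' >/dev/null
python3 -c "
from h import *
o=st();print(o['ft_torque'])"; done
```

```text
8.15 [ 0.374  -0.3766  0.1114] [[0.158, -0.987, 0.0], [-0.987, -0.158, 0.003], [-0.003, -0.001, -1.0]] J [  9.  39.  55. 110. -41.  53. -86.] F [0.1 5.9 3. ] w 0.0128 51.263437271118164
[0.98992482 0.03413954 0.70796947]
8.82 [ 0.3741 -0.377   0.1115] [[0.095, -0.995, 0.0], [-0.995, -0.095, 0.002], [-0.002, -0.0, -1.0]] J [  9.  40.  57. 110. -42.  54. -89.] F [-1.   5.9  5. ] w 0.0127 71.4446509256959
[ 1.16234035 -0.02936237  1.51831254]
```

```bash

python3 -m handwheel '[[1,0,0,0,0,0,0],[1,0,0,0,0,0,0],[1,0,0,0,0,0,0],[1,0,0,0,0,0,0],[1,0,0,-0.03,0,0,0],[1,0,0,-0.03,0,0,0],[1,0,0,-0.03,0,0,0],[1,0,0,-0.03,0,0,0]]' 
python3 -m handwheel '[[1,-0.0156,-0.0205,0,0,0,0],[1,-0.0156,-0.0205,0,0,0,0],[1,-0.0156,-0.0205,0,0,0,0],[1,-0.0156,-0.0205,0,0,0,0],[1,0,0,0,0,0,-1],[1,0,0,0,0,0,-1],[1,0,0,0,0,0,-1],[1,0,0,0,0,0,-1]]' >/dev/null
for i in 1 2 3; do python3 -m handwheel '[[1,0,0,0,0,0,-1],[1,0,0,0,0,0,-1],[1,0,0,0,0,0,-1],[1,0,0,0,0,0,-1],[1,0,0,0,0,0,-1],[1,0,0,0,0,0,-1],[1,0,0,0,0,0,-1],[1,0,0,0,0,0,-1]]' >/dev/null; done
python3 -m handwheel '[[1,0,0,0,0,0,-1],[1,0,0,0,0,0,-1],[1,0,0,0,0,0,-0.6],[1,0,0,0,0,0,0],[1,0,0,0,0,0,0],[1,0,0,0,0,0,0],[1,0,0,0,0,0,0],[1,0,0,0,0,0,0]]' >/dev/null
python3 - <<'E'
from h import *
st();d=grab('wrist','w2')
cv2.imwrite('pics/w2b.png',cv2.resize(d['img'],(768,576)))
for X in([.374,-.377,.136],[.46,-.393,.094],[.4534,-.3067,.13]): print(proj(d,X)*1.5)
E
```

```text
clock: 9.48
tcp_pos: [0.3729, -0.3785, 0.2327]
tcp_rot: [[0.09, -0.996, -0.001], [-0.996, -0.09, -0.001], [0.001, 0.001, -1.0]]
ft_force: [0.5, -0.8, 0.6]
grip_width: 0.0855
grip_force: 0.0
12.82 [ 0.4495 -0.3086  0.2313] [[-0.153, 0.988, -0.0], [0.988, 0.153, -0.0], [-0.0, -0.0, -1.0]] J [22. 22. 14. 98. -6. 60. 47.] F [-0.8 -0.1  0.4] w 0.0854 0.0
[242.50669686 386.25469804]
[375.69273174 395.35434868]
[386.16081813 294.65742309]
```

View pics/w2b.png

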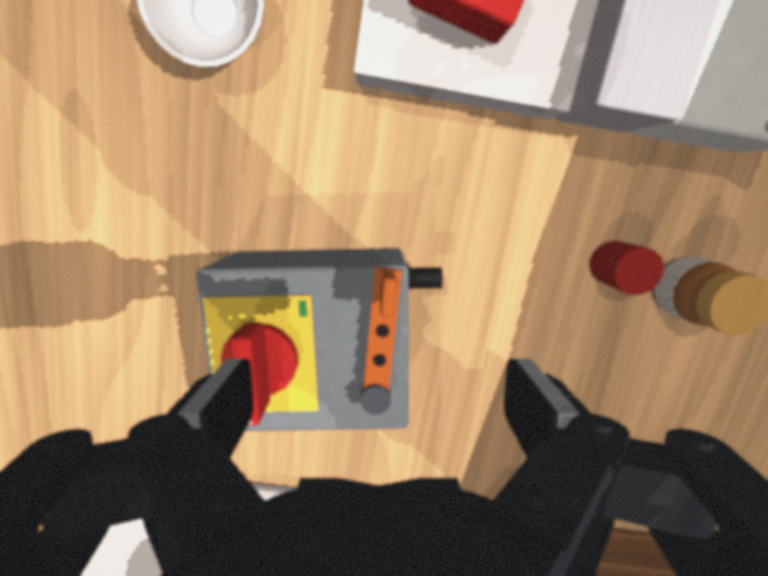

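```bash

python3 -m handwheel '[[0.5,0,0.005,0.02,0,0,0],[0.5,0,0,0.03,0,0,0],[0.5,0,0,0.03,0,0,0],[0.5,0,0,0.03,0,0,0],[0.5,0,0,0.015,0,0,0],[0.3,0,0,0.0,0,0,0],[0.0,0,0,0,0,0,0],[0.0,0,0,0,0,0,0]]' 40
python3 -m handwheel '[[0,0,0,0,0,0,0],[0,0,0,0,0,0,0],[0,0,0,0,0,0,0],[0,0,0,0,0,0,0],[0,0,0,0,0,0,0],[0,0,0,0,0,0,0],[0,0,0,0,0,0,0],[0,0,0,0,0,0,0]]' 40
python3 - <<'E'
from h import *
o=st();d=load('w2')
print('hinge',ray(d,376/1.5,398/1.5,.1),'tin',ray(d,636/1.5,270/1.5,.045),'honey',ray(d,738/1.5,303/1.5,.07))
E
```

```text
clock: 13.53
tcp_pos: [0.4548, -0.3083, 0.1074]
tcp_rot: [[-0.153, 0.988, 0.001], [0.988, 0.153, -0.001], [-0.001, 0.001, -1.0]]
ft_force: [-6.5, -0.9, -3.4]
grip_width: 0.0081
grip_force: 38.4
clock: 14.2
tcp_pos: [0.4526, -0.3085, 0.1073]
tcp_rot: [[-0.151, 0.989, -0.002], [0.989, 0.151, -0.0], [0.0, -0.002, -1.0]]
ft_force: [-5.3, 0.1, -0.7]
grip_width: 0.0082
grip_force: 38.3
14.2 [ 0.4526 -0.3085  0.1073] [[-0.151, 0.989, -0.002], [0.989, 0.151, -0.0], [0.0, -0.002, -1.0]] J [ 23.  30.  12. 107.  -9.  43.  49.] F [-5.3  0.1 -0.7] w 0.0082 38.31250995397568
hinge [ 0.46008523 -0.39184459  0.1       ] tin [ 0.65214931 -0.27823003  0.045     ] honey [ 0.71951497 -0.28827328  0.07      ]
```

```bash

for i in 1 2; do python3 -m handwheel '[[0,0,0.0089,0,0,0,1],[0,0,0.0089,0,0,0,1],[0,0,0.0089,0,0,0,1],[0,0,0.0089,0,0,0,1],[0,0,0.0089,0,0,0,1],[0,0,0.0089,0,0,0,1],[0,0,0.0089,0,0,0,1],[0,0,0,0,0,0,0]]' 40
python3 -c "
from h import *
o=st();p=o['tcp_pos'];print(np.degrees(np.arctan2(p[1]+.3925,p[0]-.46)),np.hypot(p[1]+.3925,p[0]-.46))";done
```

```text
clock: 14.87
tcp_pos: [0.5094, -0.324, 0.1072]
tcp_rot: [[0.559, 0.829, -0.006], [0.829, -0.559, -0.006], [-0.009, -0.002, -1.0]]
ft_force: [-15.1, -10.3, 1.1]
grip_width: 0.0076
grip_force: 42.6
14.87 [ 0.5094 -0.324   0.1072] [[0.559, 0.829, -0.006], [0.829, -0.559, -0.006], [-0.009, -0.002, -1.0]] J [ 15.  36.  25.  99. -19.  49.  14.] F [-15.1 -10.3   1.1] w 0.0076 42.62419044971466
54.215566566439115 0.0844965512788241
clock: 15.53
tcp_pos: [0.5421, -0.3722, 0.107]
tcp_rot: [[0.971, 0.24, -0.014], [0.24, -0.971, -0.005], [-0.015, 0.001, -1.0]]
ft_force: [-27.6, -7.1, 4.7]
grip_width: 0.0075
grip_force: 39.9
15.53 [ 0.5421 -0.3722  0.107 ] [[0.971, 0.24, -0.014], [0.24, -0.971, -0.005], [-0.015, 0.001, -1.0]] J [ 12.  43.  37.  90. -28.  57. -19.] F [-27.6  -7.1   4.7] w 0.0075 39.859546422958374
13.913454878185714 0.0845649504842867
```

```bash

for i in 1 2; do python3 -m handwheel '[[0,-0.003,0.003,0,0,0,0.3],[0,-0.002,0.003,0,0,0,0.3],[0,0,0,0,0,0,0],[0,0,0,0,0,0,0],[0,0,0,0,0,0,0],[0,0,0,0,0,0,0],[0,0,0,0,0,0,0],[0,0,0,0,0,0,0]]' 40 >/dev/null
python3 -c "
from h import *
o=st();print(o['ft_torque']);p=o['tcp_pos'];print(np.degrees(np.arctan2(p[1]+.3925,p[0]-.46)),np.hypot(p[1]+.3925,p[0]-.46))";done
```

```text
16.2 [ 0.5428 -0.376   0.1072] [[0.982, 0.19, -0.008], [0.19, -0.982, -0.003], [-0.008, 0.002, -1.0]] J [ 12.  43.  37.  89. -29.  58. -21.] F [-16.6  -6.7  -1.3] w 0.0072 39.16365623474121
[-1.17235905  3.17811226  0.22491675]
11.252551668825728 0.08443977392888244
16.87 [ 0.5432 -0.378   0.1073] [[0.991, 0.134, -0.004], [0.134, -0.991, 0.002], [-0.003, -0.003, -1.0]] J [ 12.  44.  38.  89. -30.  58. -24.] F [-9.4  3.5  1.9] w 0.0073 51.445369720458984
[0.57531642 1.84308388 1.00686787]
9.879598735272669 0.08442984757414985
```

```bash

for i in 1 2; do python3 -m handwheel '[[0,-0.001,0.003,0,0,0,0.1],[0,-0.001,0.002,0,0,0,0],[0,0,0,0,0,0,0],[0,0,0,0,0,0,0],[0,0,0,0,0,0,0],[0,0,0,0,0,0,0],[0,0,0,0,0,0,0],[0,0,0,0,0,0,0]]' 40 >/dev/null
python3 -c "
from h import *
o=st();print(o['ft_torque']);p=o['tcp_pos'];print(np.degrees(np.arctan2(p[1]+.3925,p[0]-.46)),np.hypot(p[1]+.3925,p[0]-.46))";done
```

```text
17.53 [ 0.5432 -0.3783  0.1072] [[0.992, 0.127, -0.003], [0.127, -0.992, 0.01], [-0.002, -0.01, -1.0]] J [ 13.  44.  38.  89. -30.  58. -24.] F [-9.8 14.7  7.9] w 0.0075 55.65293223015033
[2.80492126 1.88608989 1.02591896]
9.708626692753391 0.08445615206850264
18.2 [ 0.5433 -0.3785  0.1071] [[0.993, 0.12, -0.003], [0.12, -0.993, 0.017], [-0.0, -0.018, -1.0]] J [ 13.  44.  38.  89. -30.  59. -24.] F [-8.7 27.8 14.8] w 0.0072 60.61969484384463
[5.15449701 1.9029713  1.08667477]
9.516610292695582 0.08444997853554229
```

```bash

python3 -m handwheel '[[1,0,-0.004,0,0,0,0],[1,0,-0.003,0,0,0,0],[1,0,0,0,0,0,0],[1,0,0,0,0,0,0],[1,0,0,-0.04,0,0,0],[1,0,0,-0.04,0,0,0],[1,0,0,-0.04,0,0,0],[1,0,0,-0.04,0,0,0]]' 
python3 - <<'E'
from h import *
st();d=load('top0');k=.64
for n,u,v,z in(('bedFL',383,283,.04),('bedFR',540,283,.04),('bedNL',383,371,.04),('bedNR',541,371,.04),('ledgeFL',382,249,.07),('ledgeFR',540,249,.07),('ledgeNL',382,278,.07),('ledgeNR',540,278,.07),('seamL',420,327,.04),('seamR',502,326,.04),('scrTipEnd',266,322,.086),('scrEnd',282,392,.086)): print(n,np.round(ray(d,u*k,v*k,z),4))
for n,u,v in(('red',326.2,212.2),('amber',261.7,204.5),('cream',296.4,201.6)): print(n,np.round(ray(d,u,v,.08),4))
print('scr',ray(d,174.5,229.1,.086),'bigscr',ray(d,130,265,.02))
E
```

```text
clock: 18.87
tcp_pos: [0.5415, -0.3832, 0.2686]
tcp_rot: [[0.994, 0.111, 0.0], [0.111, -0.994, -0.001], [-0.0, 0.001, -1.0]]
ft_force: [1.1, -0.9, 0.1]
grip_width: 0.0851
grip_force: 0.0
18.87 [ 0.5415 -0.3832  0.2686] [[0.994, 0.111, 0.0], [0.111, -0.994, -0.001], [-0.0, 0.001, -1.0]] J [ 11.  36.  43.  76. -24.  76. -30.] F [ 1.1 -0.9  0.1] w 0.0851 0.0
bedFL [0.5799 0.1243 0.04  ]
bedFR [ 0.5707 -0.1754  0.04  ]
bedNL [0.4126 0.1279 0.04  ]
bedNR [ 0.4046 -0.1678  0.04  ]
ledgeFL [0.64   0.1229 0.07  ]
ledgeFR [ 0.6306 -0.1727  0.07  ]
ledgeNL [0.5848 0.124  0.07  ]
ledgeNR [ 0.5758 -0.1695  0.07  ]
seamL [0.4934 0.0558 0.04  ]
seamR [ 0.4908 -0.0992  0.04  ]
scrTipEnd [0.5074 0.337  0.086 ]
scrEnd [0.3804 0.3073 0.086 ]
red [ 0.4776 -0.1069  0.08  ]
amber [0.5048 0.0757 0.08  ]
cream [ 0.5102 -0.0236  0.08  ]
scr [0.44167224 0.32447323 0.086     ] bigscr [0.34035346 0.474844   0.02      ]
```

```bash

python3 -m handwheel '[[1,-0.0011,-0.0367,-0.005,0,0,0],[1,-0.0011,-0.0367,-0.005,0,0,0],[1,-0.0011,-0.0367,-0.005,0,0,0],[1,-0.0011,-0.0367,-0.005,0,0,0],[1,-0.0011,-0.0367,-0.005,0,0,0],[1,-0.0011,-0.0367,-0.005,0,0,0],[1,-0.0011,-0.0367,0,0,0,0],[1,-0.0011,-0.0367,0,0,0,0]]' >/dev/null
python3 -m handwheel '[[1,-0.0011,-0.0367,0,0,0,0],[1,-0.0011,-0.0367,0,0,0,0],[1,0,0,0,0,0,0.67],[1,0,0,0,0,0,0.67],[1,0,0,0,0,0,0],[1,0,0,0,0,0,0],[1,0,0,0,0,0,0],[1,0,0,0,0,0,0]]' >/dev/null
python3 - <<'E'
from h import *
st();d=grab('wrist','w3')
cv2.imwrite('pics/w3b.png',cv2.resize(d['img'],(768,576)))
a=cv2.cvtColor(d['img'],cv2.COLOR_BGR2HSV)
for k,lo,hi in(('red',(0,190,150),(5,255,255)),('amber',(6,190,150),(14,255,255)),('cream',(22,60,170),(34,150,255))):
    m=cv2.inRange(a,lo,hi)
    for c in cv2.findContours(m,cv2.RETR_EXTERNAL,cv2.CHAIN_APPROX_NONE)[0]:
        if cv2.contourArea(c)>300:
            b=cv2.boxPoints(cv2.minAreaRect(c)); P=np.array([ray(d,u,v,.08)[:2] for u,v in b]);e=[P[1]-P[0],P[2]-P[1]];L=max(e,key=np.linalg.norm)
            print(k,cv2.contourArea(c),np.round(P.mean(0),4),[round(float(np.linalg.norm(q)),4) for q in e],'long dir',np.degrees(np.arctan2(L[1],L[0])),np.round(b.mean(0)*1.5))
E
```

```text
20.2 [ 0.4901 -0.0197  0.2964] [[1.0, -0.028, 0.0], [-0.028, -1.0, -0.0], [0.0, 0.0, -1.0]] J [-37.  19.  50. 100. -16.  69. -74.] F [-0.  -0.2  0.3] w 0.0854 0.0
red 1418.0 [ 0.4796 -0.1074] [0.0667, 0.0396] long dir -13.284404152518764 [479. 269.]
cream 1613.0 [ 0.5088 -0.0243] [0.0414, 0.0683] long dir -173.42902688449058 [383. 238.]
```

View pics/w3b.png

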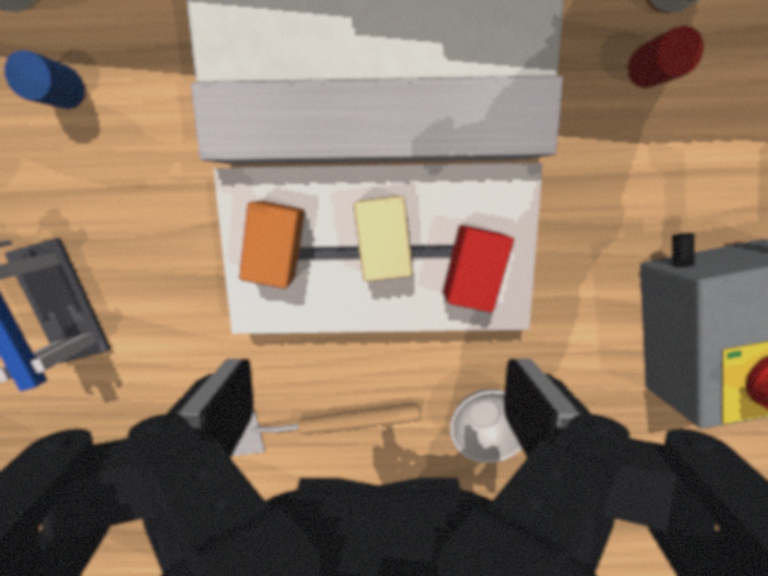

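```bash
cat >> h.py <<'E'
C={'red':((0,190,140),(5,255,255)),'amber':((5,170,110),(14,255,255)),'cream':((20,60,150),(36,150,255))}
def cheese(d,k,z=.08):
    a=cv2.cvtColor(d['img'],cv2.COLOR_BGR2HSV);m=cv2.inRange(a,*C[k])
    for c in cv2.findContours(m,cv2.RETR_EXTERNAL,cv2.CHAIN_APPROX_NONE)[0]:
        if cv2.contourArea(c)>500:
            b=cv2.boxPoints(cv2.minAreaRect(c)); P=np.array([ray(d,u,v,z)[:2] for u,v in b]);e=[P[1]-P[0],P[2]-P[1]];L=max(e,key=np.linalg.norm)
            L=L*np.sign(L[0]) if abs(L[0])>abs(L[1]) else L*np.sign(L[1])
            print(k,np.round(P.mean(0),4),[round(float(np.linalg.norm(q)),4) for q in e],'long dir',round(np.degrees(np.arctan2(L[1],L[0])),1),np.round(b.mean(0)))
E
python3 - <<'E'
from h import *
d=load('w3')
for k in C: cheese(d,k)
r=lambda u,v,z:np.round(ray(d,u/1.5-.2,v/1.5-.2,z)[:2],4)
print('ledge',r(192,83,.07),r(561,76,.07),r(201,160,.07),r(557,155,.07))
print('bed near',r(232,333,.04),r(529,331,.04))
print('seam',r(303,253,.04),r(450,251,.04))
E
```

```text
red [ 0.4796 -0.1072] [0.0666, 0.04] long dir -13.2 [319. 179.]
amber [0.5073 0.0739] [0.0684, 0.0412] long dir -14.6 [179. 162.]
cream [ 0.5089 -0.0242] [0.0423, 0.0694] long dir 6.0 [255. 159.]
ledge [0.637  0.1256] [ 0.6338 -0.1694] [0.5782 0.1265] [ 0.5739 -0.1712]
bed near [0.4137 0.1302] [ 0.4074 -0.1691]
seam [0.4928 0.0526] [ 0.4908 -0.0882]
```

```bash

python3 -m handwheel '[[0.8,0.019,0.004,0,0,0,-0.63],[0.8,0,0,0.02,0,0,-0.64],[0.8,0,0,0.04,0,0,0],[0.8,0,0,0.04,0,0,0],[0.8,0,0,0.04,0,0,0],[0.8,0,0,0.04,0,0,0],[0.8,0,0,0.02,0,0,0],[0.8,0,0,0,0,0,0]]'
python3 -m handwheel '[[0.8,0,0,0.02,0,0,0],[0.8,0,0,0.02,0,0,0],[0.8,0,0,0.01,0,0,0],[0,0,0,0,0,0,0],[0,0,0,0,0,0,0],[0,0,0,0,0,0,0],[0,0,0,0,0,0,0],[0,0,0,0,0,0,0]]' 40
```

```text
clock: 20.92
tcp_pos: [0.5062, -0.0234, 0.0924]
tcp_rot: [[0.994, 0.105, -0.007], [0.105, -0.995, -0.0], [-0.007, -0.001, -1.0]]
ft_force: [-0.5, -0.1, 0.6]
grip_width: 0.0685
grip_force: 0.0
clock: 21.58
tcp_pos: [0.5096, -0.0235, 0.0474]
tcp_rot: [[0.994, 0.105, 0.002], [0.105, -0.994, 0.0], [0.002, 0.0, -1.0]]
ft_force: [-0.5, -1.3, 5.4]
grip_width: 0.0436
grip_force: 42.2
```

```bash

python3 -m handwheel '[[0,0,0,0,0,0,0],[0,0,0,-0.02,0,0,0],[0,0,0,-0.04,0,0,0],[0,0,0,-0.04,0,0,0],[0,0,0,0,0,0,-0.95],[0,0,0,0,0,0,-0.95],[0,0,0,0,0,0,-0.95],[0,0,0,0,0,0,-0.95]]'>/dev/null
python3 -m handwheel '[[0,0,0,0,0,0,-0.95],[0,0,0,0,0,0,-0.95],[0,0,0,0,0,0,-0.95],[0,0,0,0,0,0,-0.95],[0,0,0,0,0,0,-0.95],[0,0,0,0,0,0,-0.95],[0,0,0,0,0,0,-0.95],[0,0,0,0,0,0,-0.95]]' >/dev/null
python3 -m handwheel '[[0,0,0,0,0,0,-0.95],[0,0,0,0,0,0,-0.95],[0,0,0,0,0,0,-0.9],[0,0,0.025,0,0,0,0],[0,0,0.025,0,0,0,0],[0,0,0.025,0,0,0,0],[0,0,0.02,0,0,0,0],[0,0,0,0,0,0,0]]' 
python3 -m handwheel '[[0,0,0,0,0,0,0],[0,0,0,0,0,0,0],[0,0,0,0,0,0,0],[0,0,0,0,0,0,0],[0,0,0,0,0,0,0],[0,0,0,0,0,0,0],[0,0,0,0,0,0,0],[0,0,0,0,0,0,0]]' 
python3 -c "
from h import *
st()"
```

```text
clock: 23.58
tcp_pos: [0.6074, -0.021, 0.1463]
tcp_rot: [[-0.022, 1.0, 0.003], [1.0, 0.022, -0.001], [-0.001, 0.003, -1.0]]
ft_force: [0.0, 0.6, -2.0]
grip_width: 0.0433
grip_force: 41.6
clock: 24.25
tcp_pos: [0.6037, -0.0214, 0.1464]
tcp_rot: [[-0.021, 1.0, 0.0], [1.0, 0.021, 0.0], [0.0, 0.0, -1.0]]
ft_force: [0.1, -0.7, -1.4]
grip_width: 0.0435
grip_force: 41.6
24.25 [ 0.6037 -0.0214  0.1464] [[-0.021, 1.0, 0.0], [1.0, 0.021, 0.0], [0.0, 0.0, -1.0]] J [-10.  32.  16.  96. -11.  53.  11.] F [ 0.1 -0.7 -1.4] w 0.0435 41.648969650268555
```

```bash

python3 -m handwheel '[[0,0,0.002,0.02,0,0,0],[0,0,0,0.025,0,0,0],[0,0,0,0.015,0,0,0],[0,0,0,0.006,0,0,0],[0,0,0,0.003,0,0,0],[0,0,0,0,0,0,0],[0,0,0,0,0,0,0],[0,0,0,0,0,0,0]]' 
python3 -m handwheel '[[0.75,0,0,0,0,0,0],[0.75,0,0,0,0,0,0],[0.75,0,0,0,0,0,0],[0.75,0,0,0,0,0,0],[0.75,0,0,0,0,0,0],[0.75,0,0,-0.025,0,0,0],[0.75,0,0,-0.035,0,0,0],[0.75,0,0,-0.035,0,0,0]]'
```

```text
clock: 24.92
tcp_pos: [0.6064, -0.0215, 0.078]
tcp_rot: [[-0.021, 1.0, 0.001], [1.0, 0.021, -0.0], [-0.0, 0.001, -1.0]]
ft_force: [-0.2, -0.1, -1.1]
grip_width: 0.0435
grip_force: 41.7
clock: 25.58
tcp_pos: [0.605, -0.0214, 0.1726]
tcp_rot: [[-0.021, 1.0, -0.003], [1.0, 0.021, -0.0], [-0.0, -0.003, -1.0]]
ft_force: [0.5, 0.3, -0.4]
grip_width: 0.0639
grip_force: 0.0
```

```bash

python3 -m handwheel '[[0.8,0.0148,-0.0269,-0.022,0,0,0],[0.8,0.0148,-0.0269,-0.022,0,0,0],[0.8,0.0148,-0.0269,-0.022,0,0,0],[0.8,0.0148,-0.0269,-0.022,0,0,0],[0.8,0.0148,-0.0269,-0.022,0,0,0],[0.8,0,0,0,0,0,1],[0.8,0,0,0,0,0,1],[0.8,0,0,0,0,0,1]]' >/dev/null
python3 -m handwheel '[[0.8,0,0,0,0,0,1],[0.8,0,0,0,0,0,1],[0.8,0,0,0,0,0,1],[0.8,0,0,0,0,0,1],[0.8,0,0,0,0,0,1],[0.8,0,0,0,0,0,1],[0.8,0,0,0,0,0,1],[0.8,0,0,0,0,0,1]]' >/dev/null
python3 -m handwheel '[[0.8,0,0,0,0,0,1],[0.8,0,0,0,0,0,1],[0.8,0,0,0,0,0,1],[0.8,0,0,0,0,0,1],[0.8,0,0,0,0,0,1],[0.8,0,0,0,0,0,1],[0.8,0,0,0,0,0,0.6],[0.8,0,0,0,0,0,0]]' >/dev/null
python3 -m handwheel '[[0.8,0,0,0,0,0,0],[0.8,0,0,0,0,0,0],[0.8,0,0,0,0,0,0],[0.8,0,0,0,0,0,0],[0.8,0,0,0,0,0,0],[0.8,0,0,0,0,0,0],[0.8,0,0,0,0,0,0],[0.8,0,0,0,0,0,0]]' >/dev/null
python3 - <<'E'
from h import *
st();d=grab('wrist','w4')
cheese(d,'red');cheese(d,'amber');cheese(d,'cream',.11)
E
```

```text
28.25 [0.4698 0.0497 0.2823] [[0.969, -0.248, -0.0], [-0.248, -0.969, -0.0], [-0.0, 0.0, -1.0]] J [ -39.   16.   40.  103.  -11.   65. -100.] F [-0.4 -0.1  0.4] w 0.0685 0.0
red [ 0.4787 -0.1066] [0.0673, 0.0404] long dir -13.1 [376. 136.]
amber [0.5059 0.0745] [0.04, 0.0657] long dir -11.1 [225. 152.]
cream [ 0.6047 -0.0214] [0.0708, 0.042] long dir 91.0 [287.  36.]
```

```bash

python3 -m handwheel '[[0.8,0.0148,-0.0164,0,0,0,-0.25],[0.8,0.0147,-0.0164,0.01,0,0,0],[0.8,0,0,0.035,0,0,0],[0.8,0,0,0.04,0,0,0],[0.8,0,0,0.04,0,0,0],[0.8,0,0,0.04,0,0,0],[0.8,0,0,0.02,0,0,0],[0.8,0,0,0,0,0,0]]'
python3 -m handwheel '[[0.8,0,0,0.02,0,0,0],[0.8,0,0,0.02,0,0,0],[0.8,0,0,0.01,0,0,0],[0,0,0,0,0,0,0],[0,0,0,0,0,0,0],[0,0,0,0,0,0,0],[0,0,0,0,0,0,0],[0,0,0,0,0,0,0]]' 40
```

```text
clock: 28.97
tcp_pos: [0.5034, 0.0746, 0.0932]
tcp_rot: [[0.975, -0.223, -0.008], [-0.223, -0.975, -0.002], [-0.007, 0.003, -1.0]]
ft_force: [-0.2, 0.4, 1.2]
grip_width: 0.0681
grip_force: 0.0
clock: 29.63
tcp_pos: [0.5068, 0.0748, 0.0484]
tcp_rot: [[0.975, -0.223, 0.002], [-0.223, -0.975, 0.0], [0.002, -0.001, -1.0]]
ft_force: [-0.5, -0.7, 5.6]
grip_width: 0.0432
grip_force: 42.6
```

```bash

python3 -m handwheel '[[0,0,0,0,0,0,0],[0,0,0,-0.02,0,0,0],[0,0,0,-0.04,0,0,0],[0,0,0,-0.04,0,0,0],[0,0,0,0,0,0,-0.96],[0,0,0,0,0,0,-0.96],[0,0,0,0,0,0,-0.96],[0,0,0,0,0,0,-0.96]]'>/dev/null
python3 -m handwheel '[[0,0,0,0,0,0,-0.96],[0,0,0,0,0,0,-0.96],[0,0,0,0,0,0,-0.96],[0,0,0,0,0,0,-0.96],[0,0,0,0,0,0,-0.96],[0,0,0,0,0,0,-0.96],[0,0,0,0,0,0,-0.96],[0,0,0,0,0,0,-0.96]]' >/dev/null
python3 -m handwheel '[[0,0,0,0,0,0,-0.96],[0,0,0,0,0,0,-0.96],[0,0,0,0,0,0,-0.96],[0,0,0,0,0,0,-0.96],[0,0,0,0,0,0,-0.96],[0,0,0,0,0,0,-0.99],[0,0,0,0,0,0,0],[0,0,0,0,0,0,0]]' >/dev/null
python3 -m handwheel '[[0,-0.005,0.02,0,0,0,0],[0,-0.005,0.02,0,0,0,0],[0,-0.005,0.02,0,0,0,0],[0,-0.005,0.02,0,0,0,0],[0,-0.0049,0.0197,0,0,0,0],[0,0,0,0,0,0,0],[0,0,0,0,0,0,0],[0,0,0,0,0,0,0]]' 
python3 -c "
from h import *
st()"
```

```text
clock: 32.3
tcp_pos: [0.6054, 0.0517, 0.1469]
tcp_rot: [[-0.015, 1.0, -0.001], [1.0, 0.015, -0.0], [-0.0, -0.001, -1.0]]
ft_force: [-0.2, 0.1, -1.7]
grip_width: 0.0436
grip_force: 41.8
32.3 [0.6054 0.0517 0.1469] [[-0.015, 1.0, -0.001], [1.0, 0.015, -0.0], [-0.0, -0.001, -1.0]] J [-10.  32.   5.  95.  -3.  53.  -3.] F [-0.2  0.1 -1.7] w 0.0436 41.82246208190918
```

```bash

python3 -m handwheel '[[0,0,0.0015,0.02,0,0,0],[0,0,0,0.025,0,0,0],[0,0,0,0.015,0,0,0],[0,0,0,0.006,0,0,0],[0,0,0,0.002,0,0,0],[0,0,0,0,0,0,0],[0,0,0,0,0,0,0],[0,0,0,0,0,0,0]]' 
python3 -m handwheel '[[0.75,0,0,0,0,0,0],[0.75,0,0,0,0,0,0],[0.75,0,0,0,0,0,0],[0.75,0,0,0,0,0,0],[0.75,0,0,0,0,0,0],[0.75,0,0,-0.025,0,0,0],[0.75,0,0,-0.035,0,0,0],[0.75,0,0,-0.035,0,0,0]]'
```

```text
clock: 32.97
tcp_pos: [0.6084, 0.0516, 0.0805]
tcp_rot: [[-0.017, 1.0, 0.002], [1.0, 0.017, 0.0], [0.0, 0.002, -1.0]]
ft_force: [-1.0, -0.0, -0.7]
grip_width: 0.0436
grip_force: 41.8
clock: 33.63
tcp_pos: [0.6069, 0.0514, 0.1745]
tcp_rot: [[-0.017, 1.0, -0.003], [1.0, 0.017, -0.0], [-0.0, -0.003, -1.0]]
ft_force: [1.2, 0.8, 0.0]
grip_width: 0.0642
grip_force: 0.0
```

```bash

python3 -m handwheel '[[0.8,-0.016,-0.0211,-0.0135,0,0,0],[0.8,-0.016,-0.0211,-0.0135,0,0,0],[0.8,-0.016,-0.0211,-0.0135,0,0,0],[0.8,-0.016,-0.0211,-0.0135,0,0,0],[0.8,-0.016,-0.0211,-0.0135,0,0,0],[0.8,-0.016,-0.0211,-0.0135,0,0,0],[0.8,-0.016,-0.0211,-0.0135,0,0,0],[0.8,-0.016,-0.0211,-0.0135,0,0,0]]' >/dev/null
python3 -m handwheel '[[0.8,0,0,0,0,0,1],[0.8,0,0,0,0,0,1],[0.8,0,0,0,0,0,1],[0.8,0,0,0,0,0,1],[0.8,0,0,0,0,0,1],[0.8,0,0,0,0,0,1],[0.8,0,0,0,0,0,1],[0.8,0,0,0,0,0,1]]' >/dev/null
python3 -m handwheel '[[0.8,0,0,0,0,0,1],[0.8,0,0,0,0,0,1],[0.8,0,0,0,0,0,1],[0.8,0,0,0,0,0,1],[0.8,0,0,0,0,0,1],[0.8,0,0,0,0,0,1],[0.8,0,0,0,0,0,1],[0.8,0,0,0,0,0,1]]' >/dev/null
python3 -m handwheel '[[0.8,0,0,0,0,0,0.7],[0.8,0,0,0,0,0,0.6],[0.8,0,0,0,0,0,0],[0.8,0,0,0,0,0,0],[0.8,0,0,0,0,0,0],[0.8,0,0,0,0,0,0],[0.8,0,0,0,0,0,0],[0.8,0,0,0,0,0,0]]' >/dev/null
python3 - <<'E'
from h import *
st();d=grab('wrist','w5')
cheese(d,'red');cheese(d,'amber',.11);cheese(d,'cream',.11)
E
```

```text
36.3 [ 0.4412 -0.0794  0.2823] [[0.975, -0.221, 0.0], [-0.221, -0.975, -0.0], [0.0, 0.0, -1.0]] J [-12.  11.  24. 106.  -5.  63. -89.] F [-0.5  0.9  0.7] w 0.0684 0.0
red [ 0.4789 -0.1084] [0.039, 0.0642] long dir -11.0 [268. 140.]
amber [0.6056 0.0491] [0.0686, 0.0415] long dir 90.8 [94. 54.]
cream [ 0.6043 -0.0219] [0.0687, 0.0413] long dir 90.4 [161.  38.]
```

```bash

python3 -m handwheel '[[0.8,0.0216,0.0096,0,0,0,0],[0.8,0.0215,0.0096,0.01,0,0,0],[0.8,0,0,0.035,0,0,0],[0.8,0,0,0.04,0,0,0],[0.8,0,0,0.04,0,0,0],[0.8,0,0,0.04,0,0,0],[0.8,0,0,0.02,0,0,0],[0.8,0,0,0,0,0,0]]'
python3 -m handwheel '[[0.8,0,0,0.02,0,0,0],[0.8,0,0,0.02,0,0,0],[0.8,0,0,0.01,0,0,0],[0,0,0,0,0,0,0],[0,0,0,0,0,0,0],[0,0,0,0,0,0,0],[0,0,0,0,0,0,0],[0,0,0,0,0,0,0]]' 40
```

```text
clock: 37.02
tcp_pos: [0.4762, -0.1069, 0.0933]
tcp_rot: [[0.975, -0.222, -0.008], [-0.222, -0.975, 0.001], [-0.008, 0.001, -1.0]]
ft_force: [-0.9, 0.1, -0.5]
grip_width: 0.0681
grip_force: 0.0
clock: 37.68
tcp_pos: [0.4798, -0.1078, 0.0485]
tcp_rot: [[0.975, -0.222, 0.002], [-0.222, -0.975, -0.0], [0.002, -0.0, -1.0]]
ft_force: [-0.3, 0.5, 6.2]
grip_width: 0.0435
grip_force: 42.5
```

```bash

python3 -m handwheel '[[0,0,0,0,0,0,0],[0,0,0,-0.02,0,0,0],[0,0,0,-0.04,0,0,0],[0,0,0,-0.04,0,0,0],[0,0,0,0,0,0,-0.96],[0,0,0,0,0,0,-0.96],[0,0,0,0,0,0,-0.96],[0,0,0,0,0,0,-0.96]]'>/dev/null
python3 -m handwheel '[[0,0,0,0,0,0,-0.96],[0,0,0,0,0,0,-0.96],[0,0,0,0,0,0,-0.96],[0,0,0,0,0,0,-0.96],[0,0,0,0,0,0,-0.96],[0,0,0,0,0,0,-0.96],[0,0,0,0,0,0,-0.96],[0,0,0,0,0,0,-0.96]]' >/dev/null
python3 -m handwheel '[[0,0,0,0,0,0,-0.96],[0,0,0,0,0,0,-0.96],[0,0,0,0,0,0,-0.96],[0,0,0,0,0,0,-0.96],[0,0,0,0,0,0,-0.96],[0,0,0,0,0,0,-0.98],[0,0,0,0,0,0,0],[0,0,0,0,0,0,0]]' >/dev/null
python3 -m handwheel '[[0,0.0019,0.0209,0,0,0,0],[0,0.0019,0.0209,0,0,0,0],[0,0.0019,0.0209,0,0,0,0],[0,0.0019,0.0209,0,0,0,0],[0,0.0019,0.0209,0,0,0,0],[0,0.0019,0.0209,0,0,0,0],[0,0,0,0,0,0,0],[0,0,0,0,0,0,0]]' 
python3 -c "
from h import *
st()"
```

```text
clock: 40.35
tcp_pos: [0.6045, -0.0936, 0.1468]
tcp_rot: [[-0.015, 1.0, -0.0], [1.0, 0.015, 0.0], [0.0, -0.0, -1.0]]
ft_force: [-0.4, 0.5, -1.7]
grip_width: 0.0436
grip_force: 41.7
40.35 [ 0.6045 -0.0936  0.1468] [[-0.015, 1.0, -0.0], [1.0, 0.015, 0.0], [0.0, -0.0, -1.0]] J [11. 32. -6. 95.  4. 54.  3.] F [-0.4  0.5 -1.7] w 0.0436 41.720545291900635
```

```bash

python3 -m handwheel '[[0,-0.001,0,0.02,0,0,0],[0,0,0,0.025,0,0,0],[0,0,0,0.015,0,0,0],[0,0,0,0.006,0,0,0],[0,0,0,0.003,0,0,0],[0,0,0,0,0,0,0],[0,0,0,0,0,0,0],[0,0,0,0,0,0,0]]' 
python3 -m handwheel '[[0.75,0,0,0,0,0,0],[0.75,0,0,0,0,0,0],[0.75,0,0,0,0,0,0],[0.75,0,0,0,0,0,0],[0.75,0,0,0,0,0,0],[0.75,0,0,-0.025,0,0,0],[0.75,0,0,-0.035,0,0,0],[0.75,0,0,-0.035,0,0,0]]'
```

```text
clock: 41.02
tcp_pos: [0.6044, -0.0953, 0.0791]
tcp_rot: [[-0.016, 1.0, 0.001], [1.0, 0.016, -0.0], [-0.0, 0.001, -1.0]]
ft_force: [0.1, -0.8, -2.2]
grip_width: 0.0433
grip_force: 41.8
clock: 41.68
tcp_pos: [0.6033, -0.095, 0.1735]
tcp_rot: [[-0.017, 1.0, -0.003], [1.0, 0.017, 0.0], [0.0, -0.003, -1.0]]
ft_force: [1.5, -0.0, 1.0]
grip_width: 0.0643
grip_force: 0.0
```

```bash

python3 -m handwheel '[[0.6,0.0332,-0.0163,-0.012,0,0,0],[0.6,0.0332,-0.0163,-0.012,0,0,0],[0.6,0.0332,-0.0163,-0.012,0,0,0],[0.6,0.0332,-0.0163,-0.012,0,0,0],[0.6,0.0332,-0.0163,-0.012,0,0,0],[0.6,0.0332,-0.0163,-0.012,0,0,0],[0.6,0.0332,-0.0163,-0.012,0,0,0],[0.6,0.0332,-0.0163,-0.012,0,0,0]]' >/dev/null
python3 -m handwheel '[[0.6,0.0332,-0.0163,-0.01,0,0,0],[0.6,0.0332,-0.0163,0,0,0,0],[0.6,0.0332,-0.0163,0,0,0,0],[0.6,0.0332,-0.0163,0,0,0,0],[0.6,0,0,0,0,0,1],[0.6,0,0,0,0,0,1],[0.6,0,0,0,0,0,1],[0.6,0,0,0,0,0,1]]' >/dev/null
python3 -m handwheel '[[0.6,0,0,0,0,0,1],[0.6,0,0,0,0,0,1],[0.6,0,0,0,0,0,1],[0.6,0,0,0,0,0,1],[0.6,0,0,0,0,0,1],[0.6,0,0,0,0,0,1],[0.6,0,0,0,0,0,1],[0.6,0,0,0,0,0,1]]' >/dev/null
python3 -m handwheel '[[0.6,0,0,0,0,0,1],[0.6,0,0,0,0,0,0],[0.6,0,0,0,0,0,0],[0.6,0,0,0,0,0,0],[0.6,0,0,0,0,0,0],[0.6,0,0,0,0,0,0],[0.6,0,0,0,0,0,0],[0.6,0,0,0,0,0,0]]' >/dev/null
python3 - <<'E'
from h import *
st();d=grab('wrist','w6');t=grab('top','top6')
A=np.zeros((576,800,3),np.uint8);A[:384,:512]=d['img'];b=cv2.resize(t['img'][120:240,235:355],(288,288));A[288:,512:]=b
cv2.imwrite('pics/w6b.png',A)
for D in(d,t):
    for k in C: cheese(D,k,.11)
E
```

```text
44.35 [0.4018 0.2999 0.2793] [[0.974, 0.225, -0.0], [0.225, -0.974, -0.0], [-0.0, -0.0, -1.0]] J [ -40.   16.   -0.  100.    0.   65. -117.] F [0.  0.9 0.2] w 0.0514 0.0
```

View pics/w6b.png

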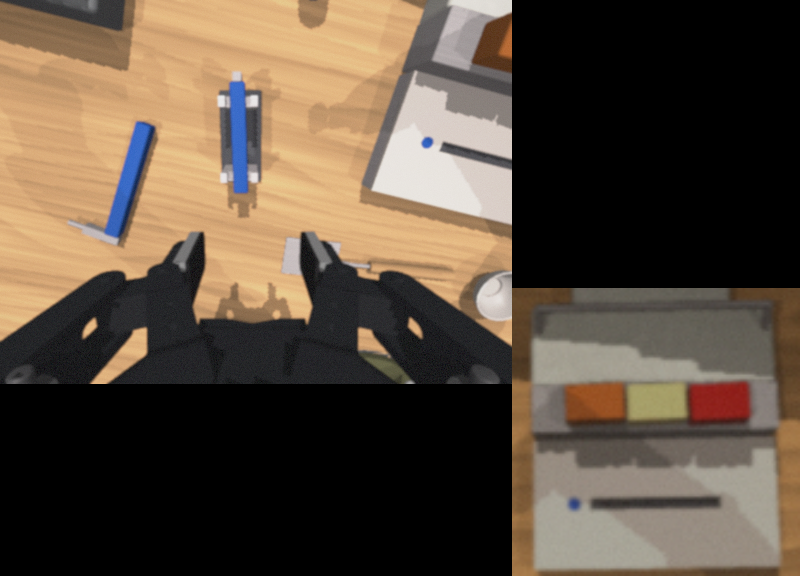

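```bash
python3 - <<'E'
from h import *
t=load('top6');g=cv2.cvtColor(t['img'],cv2.COLOR_BGR2GRAY)
sub=g[200:216,262:328];m=(sub<75).astype(np.uint8)
c=max(cv2.findContours(m,cv2.RETR_EXTERNAL,cv2.CHAIN_APPROX_NONE,offset=(262,200))[0],key=cv2.contourArea);r=cv2.boundingRect(c);print(r,np.unique(sub)[:5])
P=c[:,0].astype(float);x0,x1=P[:,0].min()-.5,P[:,0].max()+.5
v0=P[P[:,0]<x0+15][:,1].mean();v1=P[P[:,0]>x1-15][:,1].mean()
for z in(.04,.034):print('seam',ray(t,x0,v0,z),ray(t,x1,v1,z))
d=load('w6');a=cv2.cvtColor(d['img'],cv2.COLOR_BGR2HSV);m=cv2.inRange(a,(105,120,80),(130,255,255));m[:,:200]=0;m[:,300:]=0;m[240:]=0
c=max(cv2.findContours(m,cv2.RETR_EXTERNAL,cv2.CHAIN_APPROX_NONE)[0],key=cv2.contourArea);R=cv2.minAreaRect(c);b=cv2.boxPoints(R);print(R)
for z in(.086,.078):
    Q=np.array([ray(d,u,v,z)[:2] for u,v in b]);e=[Q[1]-Q[0],Q[2]-Q[1]];L=max(e,key=np.linalg.norm);L=L*np.sign(L[0]);print('scr',Q.mean(0),[np.linalg.norm(q) for q in e],np.degrees(np.arctan2(L[1],L[0])))
a2=d['img'];h=a;m=cv2.inRange(h,(0,0,0),(179,255,70));m[:,:435]=0;m[:125]=0;m[190:]=0
ys,xs=np.nonzero(m);i=xs.argmin();print('wrist seam left end',xs[i],ys[xs<xs[i]+3].mean(),ray(d,xs[i],ys[xs<xs[i]+3].mean(),.04))
E
```

```text
(269, 207, 52, 5) [44 45 46 47 48]
seam [0.49335193 0.05672756 0.04      ] [ 0.49061264 -0.09692832  0.04      ]
seam [0.49377234 0.0567357  0.034     ] [ 0.49101772 -0.09778016  0.034     ]
((238.3975067138672, 137.00262451171875), (110.29708099365234, 16.020376205444336), 88.53119659423828)
scr [0.44195519 0.32585985] [np.float64(0.017923485174676446), np.float64(0.12705602590806753)] 14.19867479648961
scr [0.44140486 0.32612464] [np.float64(0.018351614505163618), np.float64(0.13009094968412208)] 14.19867479648963
wrist seam left end 444 144.4 [0.49498894 0.05673675 0.04      ]
```

```bash

python3 -m handwheel '[[0.5,0.0225,-0.0082,0,0,0,-0.2],[0.5,0.0225,-0.0082,0,0,0,0],[0.5,0,0,0.03,0,0,0],[0.5,0,0,0.04,0,0,0],[0.5,0,0,0.04,0,0,0],[0.5,0,0,0.04,0,0,0],[0.5,0,0,0.02,0,0,0],[0.5,0,0,0,0,0,0]]'
python3 -m handwheel '[[0.5,0,0,0.02,0,0,0],[0.5,0,0,0.02,0,0,0],[0.5,0,0,0.01,0,0,0],[0.5,0,0,0,0,0,0],[0.5,0,0,0,0,0,0],[0.5,0,0,0,0,0,0],[0.5,0,0,0,0,0,0],[0.5,0,0,0,0,0,0]]' 40
python3 -m handwheel '[[0,0,0,0,0,0,0],[0,0,0,0,0,0,0],[0,0,0,0,0,0,0],[0,0,0,0,0,0,0],[0,0,0,0,0,0,0],[0,0,0,0,0,0,0],[0,0,0,0,0,0,0],[0,0,0,0,0,0,0]]' 60
python3 -c "
from h import *
st()"
```

```text
clock: 45.12
tcp_pos: [0.4392, 0.3246, 0.1048]
tcp_rot: [[0.969, 0.245, -0.007], [0.245, -0.969, -0.005], [-0.008, 0.003, -1.0]]
ft_force: [-0.3, -0.1, 0.3]
grip_width: 0.0426
grip_force: 0.0
clock: 45.78
tcp_pos: [0.4422, 0.3268, 0.0604]
tcp_rot: [[0.97, 0.245, 0.001], [0.245, -0.97, 0.001], [0.002, -0.001, -1.0]]
ft_force: [0.4, -0.5, 0.2]
grip_width: 0.0428
grip_force: 0.0
clock: 46.45
tcp_pos: [0.4419, 0.3265, 0.0599]
tcp_rot: [[0.97, 0.245, 0.001], [0.245, -0.97, 0.0], [0.001, -0.0, -1.0]]
ft_force: [-1.4, -1.5, 6.7]
grip_width: 0.0169
grip_force: 58.7
46.45 [0.4419 0.3265 0.0599] [[0.97, 0.245, 0.001], [0.245, -0.97, 0.0], [0.001, -0.0, -1.0]] J [ -39.   34.   -0.  110.    0.   37. -115.] F [-1.4 -1.5  6.7] w 0.0169 58.65825176239014
```

```bash

python3 -m handwheel '[[0,0,0,-0.005,0,0,0],[0,0,0,-0.015,0,0,0],[0,0,0,-0.02,0,0,0],[0,0,0,-0.03,0,0,0],[0,0,0,-0.03,0,0,0],[0,0,0,-0.02,0,0,0],[0,0,0,0,0,0,0],[0,0,0,0,0,0,0]]'
python3 -m handwheel '[[0,-0.0109,0.0335,0,0,0,0],[0,-0.0109,0.0335,0,0,0,0],[0,-0.0109,0.0335,0,0,0,0],[0,-0.0109,0.0335,0,0,0,0],[0,-0.0109,0.0335,0,0,0,0],[0,-0.0109,0.0335,0,0,0,0],[0,-0.0109,0.0335,0,0,0,0],[0,-0.0109,0.0335,0,0,0,0]]' >/dev/null
python3 -m handwheel '[[0,0,0,0,0,0,0.84],[0,0,0,0,0,0,0.84],[0,0,0,0,0,0,0.85],[0,0,0,0,0,0,0],[0,0,0,0,0,0,0],[0,0,0,0,0,0,0],[0,0,0,0,0,0,0],[0,0,0,0,0,0,0]]' 
python3 - <<'E'
from h import *
o=st();d=grab('wrist','w7');t=grab('top','top7');s=grab('scene','s7')
tip=np.array(o['tcp_pos'])+np.array(o['tcp_rot'])@[.07,0,.032];print('tip exp',tip,proj(d,tip),proj(t,tip),proj(s,tip))
A=np.zeros((600,800,3),np.uint8);A[:384,:512]=d['img']
p=proj(t,tip).astype(int);A[:288,512:]=cv2.resize(t['img'][p[1]-24:p[1]+24,p[0]-24:p[0]+24],(288,288))
p=proj(s,tip).astype(int);A[300:588,512:]=cv2.resize(s['img'][p[1]-24:p[1]+24,p[0]-24:p[0]+24],(288,288))
cv2.imwrite('pics/w7b.png',A)
E
```

```text
clock: 47.12
tcp_pos: [0.4421, 0.3267, 0.1805]
tcp_rot: [[0.97, 0.245, 0.002], [0.245, -0.97, 0.002], [0.002, -0.001, -1.0]]
ft_force: [-0.6, -0.6, -1.0]
grip_width: 0.0168
grip_force: 58.6
clock: 48.45
tcp_pos: [0.4226, 0.0454, 0.1791]
tcp_rot: [[1.0, -0.016, -0.0], [-0.016, -1.0, -0.0], [-0.0, 0.0, -1.0]]
ft_force: [0.5, 0.1, -1.1]
grip_width: 0.0169
grip_force: 58.7
48.45 [0.4226 0.0454 0.1791] [[1.0, -0.016, -0.0], [-0.016, -1.0, -0.0], [-0.0, 0.0, -1.0]] J [-15.  15.   7. 119.  -2.  46. -97.] F [ 0.5  0.1 -1.1] w 0.0169 58.685542345047
tip exp [0.49260433 0.04426803 0.14706091] [252.28020996 113.26314514] [273.035578   206.63062835] [271.68134033 162.09950323]
```

View pics/w7b.png

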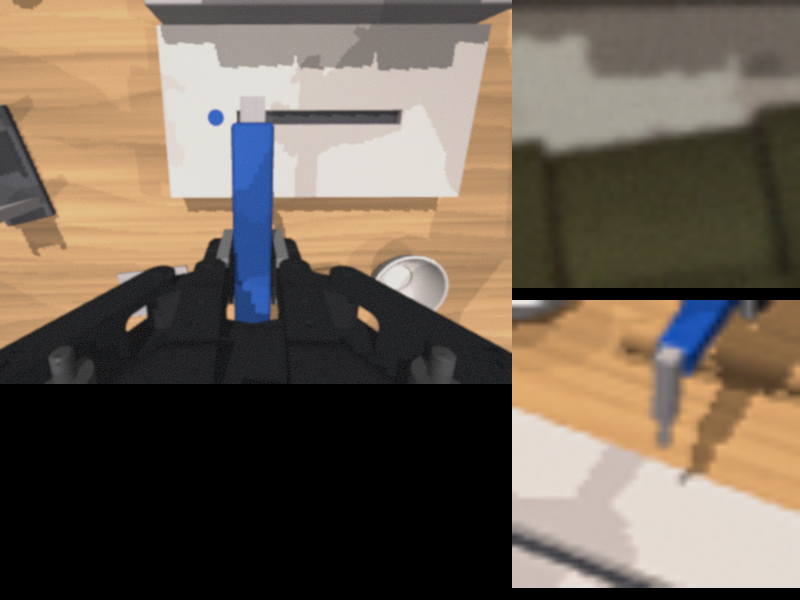

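```bash
python3 - <<'E'
from h import *
d=load('w7');g=cv2.cvtColor(d['img'],cv2.COLOR_BGR2GRAY)
m=(g[100:135,270:410]<110);ys,xs=np.nonzero(m)
for x in(280,310,340,370,395):
    y=ys[xs==x-270]+100;print(x,y.min(),y.max(),np.round(ray(d,x,y.min()-.5,.04)[:2],4),np.round(ray(d,x,y.max()+.5,.04)[:2],4))
print('ends',ray(d,236.5,117,.04),ray(d,401.5,117,.04))
E
```

```text
280 111 123 [0.4979 0.0174] [0.4858 0.0173]
310 111 122 [ 0.4974 -0.0114] [ 0.4862 -0.0118]
340 111 122 [ 0.4969 -0.0403] [ 0.4858 -0.041 ]
370 111 122 [ 0.4965 -0.0691] [ 0.4853 -0.0701]
395 110 122 [ 0.497 -0.093] [ 0.4849 -0.0944]
ends [0.49252185 0.05941244 0.04      ] [ 0.48998067 -0.10011176  0.04      ]
```

```bash

python3 -m handwheel '[[0,0,-0.0046,0.02,0,0,0],[0,0,0,0.03,0,0,0],[0,0,0,0.03,0,0,0],[0,0,0,0.015,0,0,0],[0,0,0,0.006,0,0,0],[0,0,0,0,0,0,0],[0,0,0,0,0,0,0],[0,0,0,0,0,0,0]]'
python3 - <<'E'
from h import *
o=st();s=grab('scene','s8')
tip=np.array(o['tcp_pos'])+np.array(o['tcp_rot'])@[.07,0,.032];q=proj(s,tip);print('tip exp',tip,q);p=q.astype(int)
cv2.imwrite('pics/s8b.png',cv2.resize(s['img'][p[1]-30:p[1]+30,p[0]-30:p[0]+50],(800,600),interpolation=cv2.INTER_CUBIC))
for X in([.4922,.0594,.04],[.4977,.049,.04],[.4857,.049,.04]):print((proj(s,X)-p+30)*10)
E
```

```text
clock: 49.27
tcp_pos: [0.4236, 0.0499, 0.0793]
tcp_rot: [[1.0, -0.018, 0.002], [-0.018, -1.0, 0.0], [0.002, -0.0, -1.0]]
ft_force: [0.1, -1.0, -0.3]
grip_width: 0.0169
grip_force: 58.7
49.27 [0.4236 0.0499 0.0793] [[1.0, -0.018, 0.002], [-0.018, -1.0, 0.0], [0.002, -0.0, -1.0]] J [-14.  24.   5. 126.  -4.  29. -96.] F [ 0.1 -1.  -0.3] w 0.0169 58.693939447402954
tip exp [0.49367606 0.04868023 0.0473745 ] [271.5993631  185.58361699]
[339.38793238 330.23033417]
[300.47864831 331.00980076]
[316.95642297 303.63781581]
```

View pics/s8b.png

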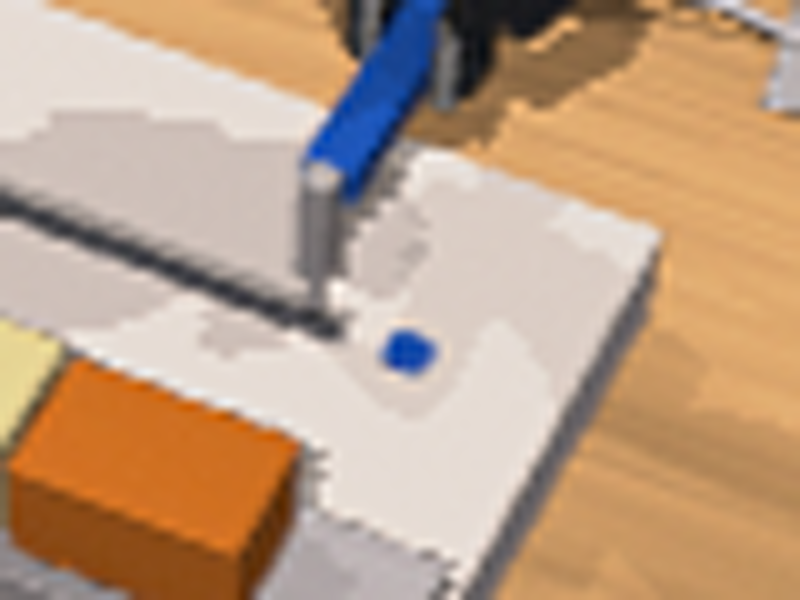

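```bash

python3 -m handwheel '[[0,0,0,0.003,0,0,0],[0,0,0,0.003,0,0,0],[0,0,0,0.003,0,0,0],[0,0,0,0.002,0,0,0],[0,0,0,0,0,0,0],[0,0,0,0,0,0,0],[0,0,0,0,0,0,0],[0,0,0,0,0,0,0]]'
python3 -c "
from h import *
o=st();print(np.array(o['tcp_pos'])+np.array(o['tcp_rot'])@[.07,0,.032],o['ft_torque'])"
```

```text
clock: 49.98
tcp_pos: [0.4229, 0.0498, 0.0673]
tcp_rot: [[1.0, -0.018, 0.0], [-0.018, -1.0, -0.0], [0.0, 0.0, -1.0]]
ft_force: [-0.9, 0.2, -0.7]
grip_width: 0.0169
grip_force: 58.7
49.98 [0.4229 0.0498 0.0673] [[1.0, -0.018, 0.0], [-0.018, -1.0, -0.0], [0.0, 0.0, -1.0]] J [-14.  26.   5. 127.  -5.  27. -96.] F [-0.9  0.2 -0.7] w 0.0169 58.69238197803497
[0.49289438 0.04857314 0.03532385] [-0.01971277  0.05827465  0.01058079]
```

```bash

python3 -m handwheel '[[0,0,0.0015,0.001,0,0,0],[0,0,0.0025,0,0,0,0],[0,0,0.0025,0,0,0,0],[0,0,0.0025,0,0,0,0],[0,0,0.0025,0,0,0,0],[0,0,0.0025,0,0,0,0],[0,0,0.0025,0,0,0,0],[0,0,0.0025,0,0,0,0]]'
python3 -c "
from h import *
o=st();print(np.array(o['tcp_pos'])+np.array(o['tcp_rot'])@[.07,0,.032],o['ft_torque'])"
```

```text
clock: 50.65
tcp_pos: [0.4226, 0.0305, 0.0663]
tcp_rot: [[1.0, -0.018, 0.0], [-0.018, -1.0, -0.0], [0.0, 0.0, -1.0]]
ft_force: [-0.1, -0.0, -0.3]
grip_width: 0.0171
grip_force: 58.7
50.65 [0.4226 0.0305 0.0663] [[1.0, -0.018, 0.0], [-0.018, -1.0, -0.0], [0.0, 0.0, -1.0]] J [-11.  26.   5. 127.  -5.  27. -94.] F [-0.1 -0.  -0.3] w 0.0171 58.69275212287903
[0.49254886 0.02924822 0.03431335] [0.02281636 0.01804029 0.01554442]
```

```bash

for i in 1 2 3; do python3 -m handwheel '[[0,0,0.0025,0,0,0,0],[0,0,0.0025,0,0,0,0],[0,0,0.0025,0,0,0,0],[0,0,0.0025,0,0,0,0],[0,0,0.0025,0,0,0,0],[0,0,0.0025,0,0,0,0],[0,0,0.0025,0,0,0,0],[0,0,0.0025,0,0,0,0]]' | grep -E 'pos|force'; done
python3 -c "
from h import *
o=st();print(np.array(o['tcp_pos'])+np.array(o['tcp_rot'])@[.07,0,.032],o['ft_torque'])"
```

```text
tcp_pos: [0.4222, 0.0106, 0.0663]
ft_force: [0.5, 0.9, -1.2]
grip_force: 58.7
tcp_pos: [0.4218, -0.0094, 0.0663]
ft_force: [0.1, 0.7, -0.9]
grip_force: 58.7
tcp_pos: [0.4214, -0.0294, 0.0663]
ft_force: [-0.2, -0.5, -0.3]
grip_force: 58.7
52.65 [ 0.4214 -0.0294  0.0663] [[1.0, -0.018, 0.0], [-0.018, -1.0, -0.0], [0.0, 0.0, -1.0]] J [ -2.  26.   4. 128.  -4.  27. -86.] F [-0.2 -0.5 -0.3] w 0.017 58.69293451309204
[ 0.49142666 -0.0306544   0.03428945] [ 0.0398582  -0.03418447 -0.04232498]
```

```bash

for i in 1 2 3; do python3 -m handwheel '[[0,0,0.0025,0,0,0,0],[0,0,0.0025,0,0,0,0],[0,0,0.0025,0,0,0,0],[0,0,0.0025,0,0,0,0],[0,0,0.0025,0,0,0,0],[0,0,0.0025,0,0,0,0],[0,0,0.0025,0,0,0,0],[0,0,0.0025,0,0,0,0]]' | grep -E 'pos|force'; done
python3 -m handwheel '[[0,0,0,0,0,0,0],[0,0,0,0,0,0,0],[0,0,0,0,0,0,0],[0,0,0,-0.01,0,0,0],[0,0,0,-0.02,0,0,0],[0,0,0,-0.025,0,0,0],[0,0,0,-0.03,0,0,0],[0,0,0,-0.03,0,0,0]]'
python3 -c "
from h import *
st()"
```

```text
tcp_pos: [0.4211, -0.0494, 0.0663]
ft_force: [0.7, -0.0, -0.6]
grip_force: 58.7
tcp_pos: [0.4208, -0.0694, 0.0663]
ft_force: [0.3, 0.0, -0.5]
grip_force: 58.7
tcp_pos: [0.4204, -0.0894, 0.0663]
ft_force: [-0.2, 0.1, -0.9]
grip_force: 58.7
clock: 55.32
tcp_pos: [0.4198, -0.0889, 0.1823]
tcp_rot: [[1.0, -0.017, -0.001], [-0.017, -1.0, 0.0], [-0.001, -0.0, -1.0]]
ft_force: [0.9, 0.1, -0.7]
grip_width: 0.0169
grip_force: 58.7
55.32 [ 0.4198 -0.0889  0.1823] [[1.0, -0.017, -0.001], [-0.017, -1.0, 0.0], [-0.001, -0.0, -1.0]] J [  5.  15.   5. 118.  -2.  47. -80.] F [ 0.9  0.1 -0.7] w 0.0169 58.69171142578125
```

```bash

python3 -m handwheel '[[0,0.0012,-0.0346,0,0,0,0],[0,0.0012,-0.0346,0,0,0,0],[0,0.0012,-0.0346,0,0,0,0],[0,0.0012,-0.0346,0,0,0,0],[0,0.0012,-0.0346,0,0,0,0],[0,0.0012,-0.0346,0,0,0,0],[0,0.0012,-0.0346,0,0,0,0],[0,0.0012,-0.0346,0,0,0,0]]' >/dev/null
python3 -m handwheel '[[0,0.0012,-0.0346,0,0,0,0],[0,0.0012,-0.0346,0,0,0,0],[0,0.0012,-0.0346,0,0,0,0],[0,0.0012,-0.0346,0,0,0,0],[0,0,0,0,0,0,-0.84],[0,0,0,0,0,0,-0.84],[0,0,0,0,0,0,-0.85],[0,0,0,0,0,0,0]]' >/dev/null
python3 -m handwheel '[[0,0,0,0,0,0,0],[0,0,0,0,0,0,0],[0,0,0,0,0,0,0],[0,0,0,0,0,0,0],[0,0,0,0,0,0,0],[0,0,0,0,0,0,0],[0,0,0,0,0,0,0],[0,0,0,0,0,0,0]]' >/dev/null
python3 -c "
from h import *
o=st();R=np.array(o['tcp_rot']);print(R.T@(np.array([.4419,.3265,.0599])-o['tcp_pos']),np.degrees(np.arctan2(R[1,0],R[0,0])))"
```

```text
57.32 [0.442  0.3257 0.1813] [[0.97, 0.245, -0.0], [0.245, -0.97, 0.0], [-0.0, -0.0, -1.0]] J [ -34.   25.   -7.  102.    4.   54. -118.] F [-0.1 -0.1 -0.9] w 0.017 58.78521144390106
[ 4.46362722e-05 -7.65701037e-04  1.21408999e-01] 14.166046162076379
```

```bash

python3 -m handwheel '[[0,0,-0.0008,0.02,0,0,0],[0,0,0,0.03,0,0,0],[0,0,0,0.03,0,0,0],[0,0,0,0.015,0,0,0],[0,0,0,0.01,0,0,0],[0,0,0,0.006,0,0,0],[0,0,0,0.004,0,0,0],[0,0,0,0.004,0,0,0]]'
python3 -m handwheel '[[0,0,0,0.002,0,0,0],[0,0,0,0,0,0,0],[0,0,0,0,0,0,0],[0.5,0,0,0,0,0,0],[0.5,0,0,0,0,0,0],[0.5,0,0,0,0,0,0],[0.5,0,0,0,0,0,0],[0.5,0,0,0,0,0,0]]'
python3 -m handwheel '[[0.5,0,0,-0.01,0,0,0],[0.5,0,0,-0.02,0,0,0],[0.5,0,0,-0.03,0,0,0],[0.5,0,0,-0.03,0,0,0],[0.5,-0.02,0,-0.04,0,0,0],[0.5,-0.02,0,-0.04,0,0,0],[0.5,0,0,-0.04,0,0,0],[0.5,0,0,-0.02,0,0,0]]' >/dev/null
python3 -m handwheel '[[0.5,0,0,0,0,0,0],[0.5,0,0,0,0,0,0],[0.5,0,0,0,0,0,0],[0.5,0,0,0,0,0,0],[0.5,0,0,0,0,0,0],[0.5,0,0,0,0,0,0],[0.5,0,0,0,0,0,0],[0.5,0,0,0,0,0,0]]' >/dev/null
python3 - <<'E'
from h import *
st();d=grab('wrist','w9');t=grab('top','t9');s=grab('scene','s9')
a=cv2.cvtColor(d['img'],cv2.COLOR_BGR2HSV);m=cv2.inRange(a,(105,120,80),(130,255,255));m[:,:200]=0;m[:,300:]=0
c=max(cv2.findContours(m,cv2.RETR_EXTERNAL,cv2.CHAIN_APPROX_NONE)[0],key=cv2.contourArea);b=cv2.boxPoints(cv2.minAreaRect(c))
Q=np.array([ray(d,u,v,.086)[:2] for u,v in b]);e=[Q[1]-Q[0],Q[2]-Q[1]];L=max(e,key=np.linalg.norm);L=L*np.sign(L[0]);print('scr',Q.mean(0),[np.linalg.norm(q) for q in e],np.degrees(np.arctan2(L[1],L[0])))
A=np.zeros((600,800,3),np.uint8);A[:300,:400]=cv2.resize(d['img'],(400,300));A[:300,400:]=cv2.resize(t['img'],(400,300));A[300:,:400]=cv2.resize(s['img'][60:252,100:356],(400,300));A[300:,400:]=cv2.resize(t['img'][100:280,230:470],(400,300))
cv2.imwrite('pics/f9.png',A)
E
```

```text
clock: 57.98
tcp_pos: [0.4424, 0.327, 0.0627]
tcp_rot: [[0.97, 0.245, 0.001], [0.245, -0.97, 0.001], [0.001, -0.001, -1.0]]
ft_force: [0.2, -1.0, -0.5]
grip_width: 0.0173
grip_force: 58.8
clock: 58.65
tcp_pos: [0.4419, 0.3266, 0.0604]
tcp_rot: [[0.97, 0.245, 0.0], [0.245, -0.97, 0.0], [0.0, -0.0, -1.0]]
ft_force: [0.2, 1.2, -0.7]
grip_width: 0.0426
grip_force: 0.0
59.98 [0.4057 0.3173 0.2844] [[0.97, 0.245, -0.001], [0.245, -0.97, -0.001], [-0.001, 0.0, -1.0]] J [ -35.   17.   -7.   97.    2.   66. -119.] F [-0.3 -0.7 -0.3] w 0.0427 0.0
scr [0.44247022 0.32754088] [np.float64(0.1264268074594552), np.float64(0.01713193941311137)] 13.741019274061497
```

View pics/f9.png

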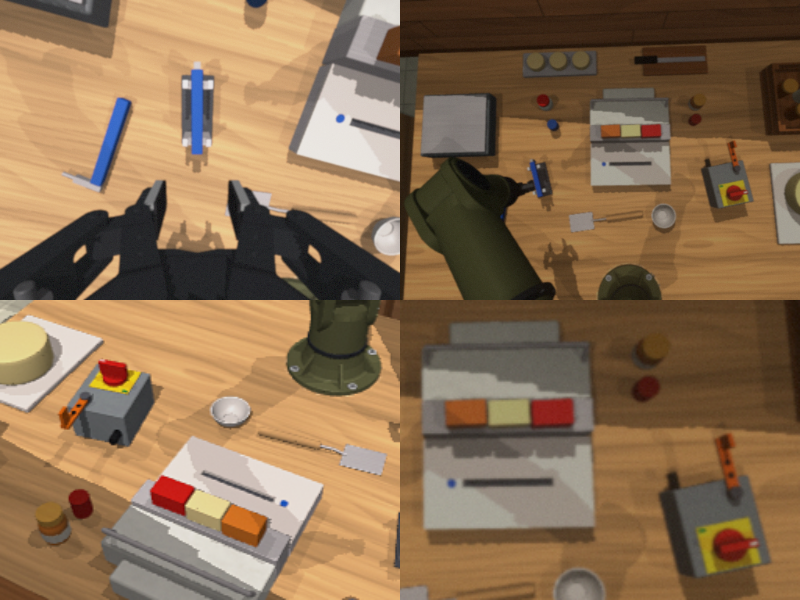

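The final view shows the scraper on both saddles at (197,110), the hasp out at (733,155), the handle across the box at (735,192), and the three cheeses end to end along the ledge at (630,130). I'll check the row in numbers and hand in if it holds.

```bash
python3 - <<'E'
from h import *
t=load('t9');a=cv2.cvtColor(t['img'],cv2.COLOR_BGR2HSV);ok=0
for k,lo,hi,y in(('red',(0,170,70),(5,255,255),-.095),('amber',(5,170,70),(14,255,255),.05),('cream',(20,50,110),(36,150,255),-.022)):
    for c in cv2.findContours(cv2.inRange(a,lo,hi),cv2.RETR_EXTERNAL,cv2.CHAIN_APPROX_NONE)[0]:
        if cv2.contourArea(c)>120:
            r=cv2.minAreaRect(c);X=ray(t,*r[0],.11)
            if abs(X[0]-.61)<.06 and abs(X[1])<.16: print(k,np.round(X,4),np.round(r[1],1),r[2]);ok+=abs(X[1]-y)<.006 and abs(X[0]-.606)<.006
print(ok)
if ok==3: print(manip.job_done())
E
```

```text
red [ 0.6019 -0.0937  0.11  ] [14.9 24.3] 85.2363510131836
amber [0.6065 0.0508 0.11  ] [14.5 23.4] 86.8201675415039
cream [ 0.6066 -0.0199  0.11  ] [15. 25.] 90.0
3
the job is handed in; nothing more can be done
None
```

The job is done and handed in at about 60 s on the robot's clock: isolator off, hasp out, three cheeses in a row on the ledge, seam scraped, and scraper back on its cradle.

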